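# Swing the tray-retaining bar home and lock it

## Task

Secure the roasting tray on its stand: slide the forked end of the loose wooden bar fully onto the brass-headed post while the bar is still well askew, and let it rest there a moment; then swing its yellow end in under the overhead rail, pivoting about the post, until it lies flush along the steel fence. Then turn the orange lock collar clockwise (from above) to its stop, black handle at the green mark, so that its tongue shuts in front of the yellow end. Leave the bar flat and flush, and do not knock the dishes, jars and bottle standing around.

Things in the scene. Friction and masses are not known exactly. Their poses are not given: they have to be found in the camera images.
- stand: fixed serving stand: grey board 500 x 480 mm, top 10 mm above the table; origin at table height under the board's middle. x points from the robot's side towards the tray, y to the left, z up; it may be yawed. Positions (x, y) 'on the stand' are mm in this frame. Roasting tray behind the fence: x 32 to 198, y -130 to 140, top 65 above the table
- fence (a point): middle of the steel fence's front face, at its foot, on the stand (19, -10), 10 above the table; the fence is 200 mm long along the stand's y and 24 mm high. The closed bar lies flat against this face
- rail (a point): centre of the overhead steel rail, on the stand (-18, 25), 150 mm above the table. The rail is 14 mm thick, 300 mm long along y, carried by two equal bars running back (+x) from its ends. It bars an upright gripper from the closed bar's line: push the bar home with the tool leaning about 30 to 40 degrees, wrist towards the robot
- post (a point): foot of the post's axis on the board's top, on the stand (0, 130), 10 mm above the table. Post 12 mm in diameter; its brass head, 32 mm in diameter, has its underside 30 mm above the board, so the 26 mm high fork slides in level beneath it
- bar_mid (a point): centre, half-way up, of the loose dark wooden bar: 262 long, 36 wide, 26 mm high, about 0.22 kg, flat on the board (centre 23 mm above the table). y axis along the bar from yellow end to fork, z up; axes parallel to the stand's when home. Starts yawed -0.6 to -0.95 rad to the stand (yellow end towards the robot), fork short of the post. Can be gripped across its width and slid
- bar_eye (a point): point on the bar's centre line, half-way up, where the post's axis comes when the fork is fully home: 119 mm from bar_mid towards the fork. The slot is 18 mm wide and 18 mm deep, open at the end, its mouth flaring to 26 mm over the last 9 mm; this point is 6 mm before the slot's bottom and 12 mm behind the prongs' tips
- bar_end (a point): centre of the bar's yellow end face, half-way up, 131 mm from bar_mid; on the stand (1, -120) when the bar is home
- collar (a joint): turn of the orange lock collar about a vertical axis, rad, growing clockwise seen from above. At 0 the tongue points to the stand's -x, the handle to its -y; locked at 1.57: tongue to +y, 4 mm in front of the closed bar's end, handle to -x; end stop at 1.60. Starts at -0.3 to 0.2; stays where left (friction 0.06 N m, about 1.5 N at the handle)
- collar_axis (a point): collar's axis, 10 mm above the board, on the stand (-27, -160); collar 36 mm in diameter, tongue reaching 65 mm from the axis, 12 mm wide, 8 to 20 mm above the board
- collar_handle (a point): point on the collar's upright round black handle, 45 mm above the board, 45 mm from the collar's axis; handle 12 mm in diameter, top 62 mm above the board, free to pinch from 20 mm above the board up; green locked mark on the board 13 mm beyond its locked place
- salt: white salt pot, 36 mm wide, 65 mm tall, standing on the board's front right corner; origin at its underside; to be left alone
- paprika: amber spice jar, 38 mm wide, 75 mm tall, on the board left of the post; origin at its underside; to be left alone
- beet_bowl: blue bowl, 140 mm wide, 60 mm tall, on the table left of the board; origin at its underside; to be left alone
- oil: green oil bottle, 68 mm wide, 210 mm tall, on the table to the left; origin at its underside; to be left alone
- plates: stack of palm-leaf plates, 210 mm wide, 81 mm tall, on the table to the right; origin at its underside; to be left alone
- mug: white mug, 76 mm wide, 85 mm tall, on the table front right; origin at its underside; to be left alone

How it is judged:
By the outcome, as a careful person would: the job done as asked, in the order asked, and still so for the second after the job is handed in, with the robot touching nothing.
It also fails if it takes over 72 s, if anything falls off the work surface, if the arm or the gripper's body presses on something with over 40 N, if the wrist force passes 120 N, or if a joint passes its speed limit or range.

## Robot

A 7-joint arm with a two-finger parallel gripper is mounted at the origin on the work surface. World frame = base frame: x ahead of the robot, y to its left, z up, the work surface at z = 0. Lengths are in mm, angles in rad, forces in N, time in s.
With the tool pointing down it reaches from about 400 to 850 mm from the base axis. Payload 4.4 kg.
Tool frame: the origin (TCP) lies at the very end of the fingers, on their centre line; the grasp point (between the pads) lies 19 mm behind it; z points along the fingers, y is the line along which they close (so a half turn about z gives the same grasp; the last joint's range is limited). The gripper opens to 94 mm and grips with 3 to 60 N. Pads are 16 mm wide; open, the fingers measure 119 mm over their backs; the gripper's body (75 mm by 177 mm) begins 78 mm behind the grasp point.
Start: joints at [1.281, 0.628, 0.038, 1.517, -0.027, 0.996, -0.02], TCP at [144.287, -633.798, 205.478] pointing down, gripper open.
Joint ranges: [-3.06, 3.06], [-0.37, 2.12], [-1.25, 1.32], [0.18, 2.47], [-1.1, 4.24], [0.23, 1.98], [-2.94, 2.94]. Speed limits (rad/s): [2.57, 2.57, 3.14, 3.14, 3.14, 3.14, 3.14].

## Interface

Orientations are given as [roll, pitch, yaw] about the fixed x, y, z axes, in that order (R = Rz(yaw) Ry(pitch) Rx(roll)).
In Python, from plant import manip gives the robot as it stands. The module is installed in compiled form; this text tells all that it offers.
- The arm moves only by the tool servo_tool, never from a script. Its argument "deltas" is a list of rows, each an object of numbers: "x", "y", "z": the shift along the world's x, y, z in mm; "yaw": the turn about the world's z in rad; "grip": the finger opening in mm, from 0 to 94. In form: [{"x": .., "y": .., "z": .., "yaw": .., "grip": ..}, ...]. A call has 1 to 12 rows; each row shifts and turns the commanded pose from where the row before left it; what a row does not reach is not made up. A row lasts 1/8 s, in which the tool goes at most 62.5 mm and 10.7 degrees, less where a joint would pass 70% of its speed; a pose out of reach is approached as far as the arm can. A call with a gripper value outside its range is refused whole. The fingers move at their own pace and stop on an object; "grip_force" is the grip in N (left out, the last holds). Time passes only in rows, so rows that do not move let the fingers close. It gives the time, the measured TCP pose, the force, the opening and the grip force at its end, in the units of the state.
- manip.get_obs(): the state, without advancing time (a new reading comes with each control period).
- manip.capture(name): name is "scene" or "top" or "wrist"; returns a dict with "frame" (384x512x3 uint8, red, green, blue), "fx", "fy", "cx", "cy" (pixels), "rvec" (rotation vector, rad) and "tvec" (3), from world to camera coordinates, as OpenCV has them. Camera axes: x right, y down, z forward; pixel columns grow to the right and rows downward; lengths in mm; the calibration is good to about 2 mm. A picture is of the moment at which its call begins. There is no depth.
- manip.hand_in(): hands the job in; it is judged then, once.
The state is a dict: "clock": time; "q": joint angles; "qvel": joint speeds; "tau": joint torques, N m; "eef_pos": TCP position; "tool_rot": TCP orientation; "contact_force": force on the tool from outside, world axes, zero at the start; "ft_torque": the same for the moment, N m; "gripper_width": finger opening in mm; "grip_force": force on a finger pad.
Only numpy, scipy, OpenCV 4.12 (cv2) and the standard library are available. Lean on these libraries where they do the work, as an engineer would, in place of code of your own. Each camera call takes 0.05 s, during which the arm holds its last target. There are 200 camera calls.

## Working session

There is one attempt and no reset: what is moved stays moved. The work goes in short steps, Python scripts to look and compute and a tool call to move; the robot and the scene stay as the last step left them, time stands still between calls to the robot, and variables do not carry over. Pictures are saved under pics/ and viewed, at most 10 in all, crops included, and the job is handed in when it is done.

Besides the shell and the picture viewer there is one more tool, called as name(argument=value, ...), one argument or row to a line, values as JSON. servo_tool: Moves the arm, as the interface text tells. Its arguments: {"type":"object","properties":{"deltas":{"type":"array"},"grip_force":{"type":"number"}},"required":["deltas"]}

```bash
mkdir -p pics; cat > h.py <<'E'
import numpy as np, cv2
from plant import manip
def cap(n):
    c=manip.capture(n); c['R']=cv2.Rodrigues(np.array(c['rvec'],float))[0]; c['t']=np.array(c['tvec'],float).ravel(); return c
def save(c,f): cv2.imwrite('pics/'+f,c['frame'][:,:,::-1])
def ray(c,u,v,z):
    d=c['R'].T@np.array([(u-c['cx'])/c['fx'],(v-c['cy'])/c['fy'],1]); o=-c['R'].T@c['t']
    return o+d*(z-o[2])/d[2]
def proj(c,p):
    q=c['R']@np.array(p,float)+c['t']; return np.array([c['fx']*q[0]/q[2]+c['cx'],c['fy']*q[1]/q[2]+c['cy']])
E
python3 - <<'E'
from h import *
a=cap('scene');b=cap('top')
big=np.hstack([a['frame'],b['frame']])
save(a,'s0.png');save(b,'t0.png')
np.savez('c0.npz',**{'s_'+k:a[k] for k in a},**{'t_'+k:b[k] for k in b})
for c in(a,b): print(c['fx'],c['cx'],c['cy'],-c['R'].T@c['t'],c['R'][2])
print(manip.get_obs())
E
```

```text
440.95949654558024 260.3936970878029 190.44609485001234 [1135.08714825 -183.61949273 1214.18398608] [-0.48008262  0.15284255 -0.86380544]
401.6240634251666 252.4799265364894 185.1456587431229 [ 459.81888656    3.22278682 1300.79625463] [ 0.07126847  0.00433999 -0.99744773]
{'clock': 0.1, 'q': array([ 1.28116037,  0.62926606,  0.03846209,  1.51823071, -0.02697904,
        0.9962959 , -0.01998722]), 'qvel': array([-0.00074901, -0.00231071,  0.00157687, -0.00098505, -0.00108974,
        0.00077979, -0.00118364]), 'tau': array([ 2.37961161e-03, -5.50794446e+01,  1.14737783e+00, -1.87117034e+01,
       -5.21371630e-02,  1.92561740e-02,  6.39853056e-05]), 'eef_pos': array([ 144.16584329, -633.21340061,  204.65027113]), 'tool_rot': array([-3.13991164e+00,  4.44473372e-05,  2.23847003e-01]), 'contact_force': array([-0.18483017,  0.37254674,  0.30212493]), 'ft_torque': array([-0.03217062, -0.01385025,  0.02627345]), 'grip_force': 0.0, 'gripper_width': 93.64586261407786}
```

View pics/s0.png

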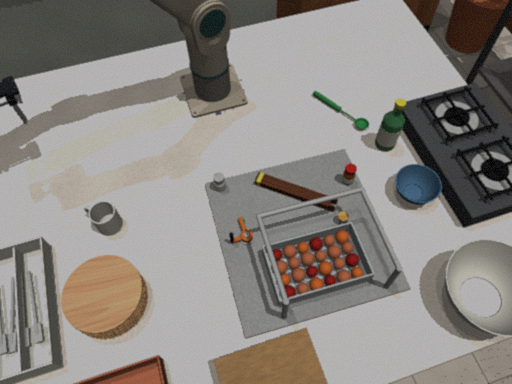

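View pics/t0.png

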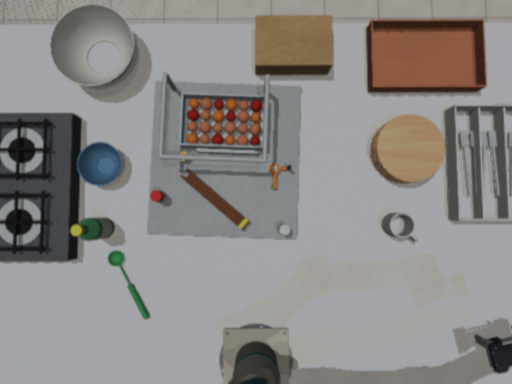

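```bash
cat >> h.py <<'E'
def blobs(c,lo,hi,n=4,amin=6):
    h=cv2.cvtColor(c['frame'],cv2.COLOR_RGB2HSV); m=cv2.inRange(h,lo,hi)
    k,_,s,ce=cv2.connectedComponentsWithStats(m); o=[(int(s[i,4]),ce[i].round(1)) for i in range(1,k) if s[i,4]>=amin]
    return sorted(o,key=lambda x:-x[0])[:n]
E
python3 - <<'E'
from h import *
d=np.load('c0.npz')
for p in 's','t':
    c={k[2:]:d[k] for k in d if k[0]==p}
    for nm,lo,hi in [('yellow',(22,130,120),(34,255,255)),('orange',(5,170,150),(17,255,255)),('green',(45,120,60),(80,255,255)),('dark',(0,90,30),(14,255,110))]:
        print(p,nm,[(a,tuple(e),ray(c,*e,{'yellow':23,'orange':25,'green':10,'dark':36}[nm])[:2].round(1)) for a,e in blobs(c,lo,hi)])
    if p=='t':
        for q in [(155,82),(301,84),(298,240),(149,236)]: print(q,ray(c,*q,10).round())
    c0=c['frame'];
    x0,y0,w=(190,150,200) if p=='s' else (140,130,180)
    z=cv2.resize(c0[y0:y0+int(w*.65),x0:x0+w],None,fx=800/w*.99,fy=800/w*.99,interpolation=cv2.INTER_CUBIC)[:590]
    cv2.imwrite(f'pics/{p}z.png',z[:,:,::-1])
E
```

```text
s yellow [(56, (np.float64(400.4), np.float64(102.2)), array([287.7, 609.2])), (42, (np.float64(259.7), np.float64(177.1)), array([425.7,  40.5]))]
s orange [(83, (np.float64(241.3), np.float64(230.5)), array([586.7, -70.1])), (71, (np.float64(317.0), np.float64(283.1)), array([807.1,  82.3])), (70, (np.float64(326.0), np.float64(266.7)), array([770.7, 124.5])), (64, (np.float64(342.9), np.float64(235.2)), array([696.1, 209.2]))]
s green [(105, (np.float64(361.0), np.float64(123.4)), array([321.4, 444.2])), (103, (np.float64(326.8), np.float64(100.7)), array([188.1, 371.9])), (99, (np.float64(395.8), np.float64(120.0)), array([346.3, 565. ]))]
s dark [(2277, (np.float64(472.9), np.float64(23.4)), array([  21.7, 1061.1])), (586, (np.float64(304.5), np.float64(5.5)), array([-293.8,  471. ])), (584, (np.float64(289.7), np.float64(187.9)), array([500.5, 113.9])), (475, (np.float64(423.2), np.float64(9.2)), array([-117.4,  917.7]))]
t yellow [(97, (np.float64(75.8), np.float64(230.0)), array([410. , 569.3])), (44, (np.float64(242.6), np.float64(223.2)), array([430.3,  40.4]))]
t orange [(
[... 263 characters left out ...]
, -61.4]))]
t green [(169, (np.float64(138.0), np.float64(301.0)), array([185.8, 371.6])), (150, (np.float64(115.5), np.float64(258.0)), array([320.5, 445.8])), (47, (np.float64(92.9), np.float64(232.1)), array([402.7, 520. ])), (28, (np.float64(89.4), np.float64(223.3)), array([430.8, 532. ]))]
t dark [(2496, (np.float64(431.7), np.float64(48.7)), array([ 990.4, -571. ])), (709, (np.float64(213.6), np.float64(197.8)), array([510.5, 131.3])), (98, (np.float64(255.7), np.float64(133.0)), array([716.8,  -1.9])), (85, (np.float64(194.0), np.float64(114.0)), array([778.9, 195.3]))]
(155, 82) [893. 328.  10.]
(301, 84) [ 884. -151.   10.]
(298, 240) [ 376. -136.   10.]
(149, 236) [390. 340.  10.]
```

View pics/tz.png

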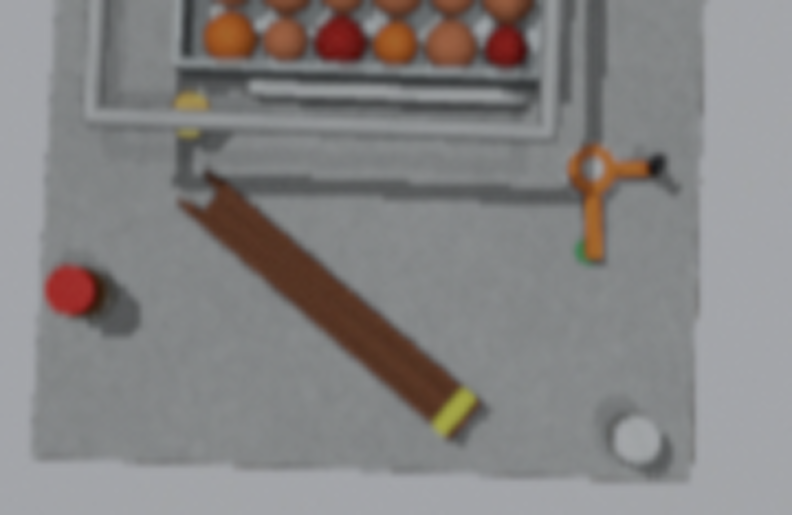

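```bash
cat > m.py <<'E'
from h import *
from scipy.optimize import least_squares
d=np.load('c0.npz')
C={p:{k[2:]:d[k] for k in d if k[0]==p} for p in 'st'}
def tri(a,b):
    f=lambda X: np.r_[proj(C['s'],X)-a,proj(C['t'],X)-b]
    r=least_squares(f,[600,50,20]); return r.x.round(1),np.abs(r.fun).max().round(1)
E
python3 - <<'E'
from m import *
for p,(x0,y0,x1,y1) in {'s':(245,165,345,215),'t':(175,165,255,235)}.items():
    c=C[p]; h=cv2.cvtColor(c['frame'],cv2.COLOR_RGB2HSV)
    m=cv2.inRange(h,(0,90,30),(14,255,130))|cv2.inRange(h,(18,110,70),(34,255,255))
    z=np.zeros_like(m); z[y0:y1,x0:x1]=m[y0:y1,x0:x1]
    k,l,s,_=cv2.connectedComponentsWithStats(z); i=1+s[1:,4].argmax()
    pts=np.argwhere(l==i)[:,::-1].astype(np.float32)
    w=np.array([ray(c,*q,36 if p=='t' else 30)[:2] for q in pts],np.float32)
    r=cv2.minAreaRect(w); print(p,len(w),r, cv2.boxPoints(r).round())
    y=[q for a,q in blobs(c,(18,90,70),(36,255,255),8) if abs(q[0]-(342 if p=='s' else 183))<8 and abs(q[1]-(216 if p=='s' else 156))<8]; print('brass',y, [ray(c,*q,44).round(1) for q in y])
    g=[(a,q,ray(c,*q,10).round()) for a,q in blobs(c,(40,60,50),(85,255,255),12,2)]; print('green',g)
    m2=cv2.inRange(h,(4,150,110),(18,255,255)); yy,xx=np.nonzero(m2[205:250,215:260] if p=='s' else m2[160:195,265:295]); 
    o=np.array([215,205] if p=='s' else [265,160])
    P=np.c_[xx,yy]+o; print('orange',P.min(0),P.max(0),P.mean(0))
print('ring top',ray(C['t'],274.5,168.2,30).round(1))
ps=np.array([636,95.]); 
def S(x,y,a=-.027): return ps+np.array([x*np.cos(a)-y*np.sin(a),x*np.sin(a)+y*np.cos(a)])
for n,q in dict(post=(0,130,44),col=(-27,-160,30),rl=(-18,175,150),rr=(-18,-125,150)).items():
    w=[*S(q[0],q[1]),q[2]]; print(n,np.round(w),proj(C['t'],w).round(1),proj(C['s'],w).round(1))
E
```

```text
s 650 ((499.4429626464844, 110.5018081665039), (218.06207275390625, 47.10244369506836), 48.763790130615234) [[410.  44.]
 [445.  13.]
 [589. 177.]
 [554. 208.]]
brass [array([342.5, 216. ])] [array([645.5, 226.9,  44. ])]
green [(297, array([394.3, 120.6]), array([347., 559.,  10.])), (292, array([343.5, 111.8]), array([254., 408.,  10.])), (5, array([390.8, 147.8]), array([448., 495.,  10.])), (5, array([243.8, 220.2]), array([549., -51.,  10.])), (4, array([382.5, 127.5]), array([361., 507.,  10.])), (2, array([398.5, 109. ]), array([305., 597.,  10.])), (2, array([401.5, 109.5]), array([310., 606.,  10.])), (2, array([387.5, 147. ]), array([441., 486.,  10.])), (2, array([387.5, 149.5]), array([450., 481.,  10.])), (2, array([383.5, 150. ]), array([448., 467.,  10.]))]
orange [234 217] [251 241] [242.56296296 231.77037037]
t 770 ((506.8633117675781, 127.23065948486328), (249.7785186767578, 31.56822395324707), 49.39902114868164) [[414.  43.]
 [438.  22.]
 [600. 212.]
 [576. 232.]]
brass [] []
green [(433, array([127.2, 280.4]), array([250., 407.,  10.])), (322, array([ 90.3, 228.7]), array([414., 529.,  10.])), (9, array([271.6, 186.8]), array([547., -53.,  10.])), (3, array([102., 227.]), array([419., 491.,  10.]))]
orange [270 164] [286 188] [275.93137255 174.09803922]
ring top [604.5 -61.4  30. ]
post [640. 225.  44.] [183.9 156.9] [341.1 214.5]
col [605. -64.  30.] [275.4 168.1] [244.9 234.5]
rl [623. 270. 150.] [161.7 157.5] [359.4 187.5]
rr [615. -29. 150.] [265.5 160. ] [256.7 215.4]
```

View pics/sz.png

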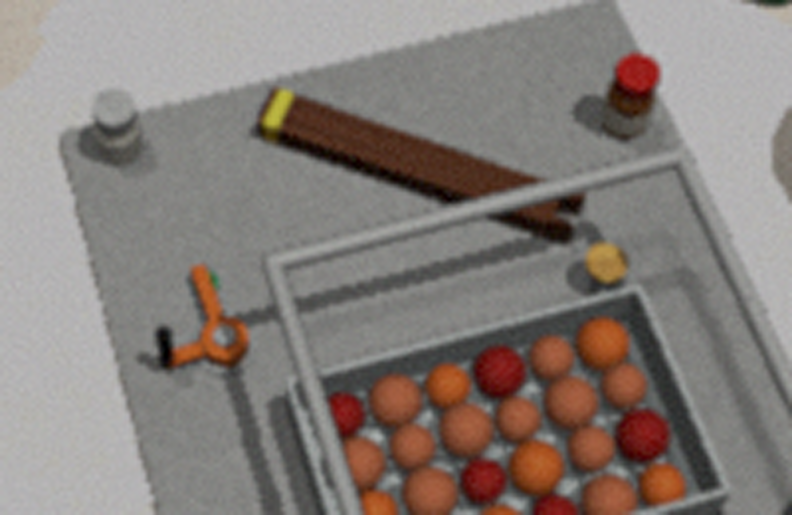

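servo_tool(
  deltas=[
    {"x":35,"y":45},
    {"x":35,"y":45},
    {"x":35,"y":45},
    {"x":35,"y":45},
    {"x":30,"y":50},
    {"x":20,"y":55},
    {"x":20,"y":55,"yaw":0.1},
    {"x":20,"y":55,"yaw":0.1},
    {"x":20,"y":55,"yaw":0.1},
    {"x":20,"y":55,"yaw":0.1},
    {"x":20,"y":55,"yaw":0.1},
    {"x":19,"y":55,"yaw":0.138},
  ],
  grip_force=40,
)

```text
$.deltas[0]: bad value
```

servo_tool(
  deltas=[
    {"y":50},
    {"y":32},
    {"y":0},
    {"y":0},
  ],
)

```text
$.deltas[0]: bad value
```

servo_tool(
  deltas=[
    {"x":35,"y":45,"z":0,"yaw":0,"grip":90},
    {"x":35,"y":45,"z":0,"yaw":0,"grip":90},
    {"x":35,"y":45,"z":0,"yaw":0,"grip":90},
    {"x":35,"y":45,"z":0,"yaw":0,"grip":90},
    {"x":30,"y":50,"z":0,"yaw":0,"grip":90},
    {"x":20,"y":55,"z":0,"yaw":0,"grip":90},
    {"x":20,"y":55,"z":0,"yaw":0.1,"grip":90},
    {"x":20,"y":55,"z":0,"yaw":0.1,"grip":90},
    {"x":20,"y":55,"z":0,"yaw":0.1,"grip":90},
    {"x":20,"y":55,"z":0,"yaw":0.1,"grip":90},
    {"x":20,"y":55,"z":0,"yaw":0.1,"grip":90},
    {"x":19,"y":55,"z":0,"yaw":0.138,"grip":90},
  ],
  grip_force=40,
)

```text
clock: 1.6
eef_pos: [453.7, -17.0, 205.5]
tool_rot: [3.141, -0.0, 0.866]
contact_force: [1.8, -0.6, 0.4]
gripper_width: 89.9
grip_force: 0.0
```

Well tracked. Go above the grip point and look from close by.

servo_tool(
  deltas=[
    {"x":0,"y":41,"z":-15,"yaw":0,"grip":90},
    {"x":0,"y":40,"z":-15,"yaw":0,"grip":90},
    {"x":0,"y":0,"z":0,"yaw":0,"grip":90},
  ],
)

```text
clock: 1.98
eef_pos: [452.2, 65.4, 174.5]
tool_rot: [-3.139, 0.001, 0.868]
contact_force: [0.4, -0.0, 0.0]
gripper_width: 90.2
grip_force: 0.0
```

```bash
python3 - <<'E'
from h import *
c=cap('wrist'); save(c,'w1.png'); h=cv2.cvtColor(c['frame'],cv2.COLOR_RGB2HSV)
np.savez('w1.npz',**c)
print(manip.get_obs()['eef_pos'], c['fx'],-c['R'].T@c['t'],c['R'][2])
m=cv2.inRange(h,(0,90,30),(14,255,150))
k,l,s,ce=cv2.connectedComponentsWithStats(m)
for i in range(1,k):
    if s[i,4]>300: print(s[i],ce[i],ray(c,*ce[i],36))
E
```

```text
[452.5976209   63.21469135 174.93690868] 300.54154557839166 [506.96218393 128.6710214  353.08074354] [-0.1828151  -0.21375612 -0.95962855]
[ 245    0   38  204 6843] [262.11632325  98.16235569] [511.71305641 130.58667249  36.        ]
[ 463    0   49   58 1441] [490.111034    25.51006246] [718.55150624  41.4061087   36.        ]
[484  35  28  54 730] [501.14109589  63.06164384] [710.90622362   4.75087572  36.        ]
[ 386  159   76   57 1593] [427.62711864 186.30257376] [590.45385516 -56.85345056  36.        ]
```

View pics/w1.png

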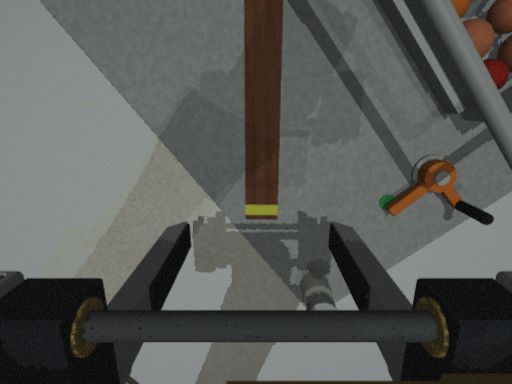

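```bash
python3 - <<'E'
from h import *
c=dict(np.load('w1.npz'))
print('end',ray(c,261,217,36).round(1),'edges',[ray(c,u,v,36).round(1) for u,v in[(245,120),(279,120),(246,40),(282,40)]])
print('collar',ray(c,437,176,32).round(1),'handle base',ray(c,460,205,25).round(1),'handle top', ray(c,487,216,72).round(1),'tongue tip',ray(c,392,211,30).round(1),'green',ray(c,386,202,10).round(1))
E
```

```text
end [428.2  33.4  36. ] edges [array([484.5, 125.6,  36. ]), array([511.1, 103. ,  36. ]), array([534.3, 181.3,  36. ]), array([560.6, 159. ,  36. ])]
collar [605.5 -55.7  32. ] handle base [ 610.  -106.7   25. ] handle top [ 610.  -100.6   72. ] tongue tip [545.6 -59.4  30. ] green [548.8 -56.7  10. ]
```

servo_tool(
  deltas=[
    {"x":0,"y":0,"z":-50,"yaw":0,"grip":90},
    {"x":0,"y":0,"z":-50,"yaw":0,"grip":90},
    {"x":0,"y":0,"z":-40,"yaw":0,"grip":90},
    {"x":0,"y":0,"z":-19,"yaw":0,"grip":90},
    {"x":0,"y":0,"z":0,"yaw":0,"grip":90},
    {"x":0,"y":0,"z":0,"yaw":0,"grip":30},
    {"x":0,"y":0,"z":0,"yaw":0,"grip":30},
    {"x":0,"y":0,"z":0,"yaw":0,"grip":30},
    {"x":0,"y":0,"z":0,"yaw":0,"grip":30},
  ],
  grip_force=40,
)

```text
clock: 3.15
eef_pos: [453.6, 62.2, 16.9]
tool_rot: [3.141, -0.001, 0.862]
contact_force: [-0.2, -0.1, -0.4]
gripper_width: 53.7
grip_force: 0.0
```

servo_tool(
  deltas=[
    {"x":0,"y":0,"z":0,"yaw":0,"grip":30},
    {"x":0,"y":0,"z":0,"yaw":0,"grip":30},
    {"x":0,"y":0,"z":0,"yaw":0,"grip":30},
    {"x":5,"y":-7,"z":0,"yaw":0,"grip":30},
    {"x":8,"y":-10,"z":0,"yaw":0,"grip":30},
    {"x":8,"y":-10,"z":0,"yaw":0,"grip":30},
    {"x":2,"y":-3,"z":0,"yaw":0,"grip":30},
    {"x":0,"y":0,"z":0,"yaw":0,"grip":30},
  ],
)

```text
clock: 4.15
eef_pos: [477.2, 31.2, 16.5]
tool_rot: [3.14, -0.001, 0.86]
contact_force: [0.1, 0.7, 2.8]
gripper_width: 35.8
grip_force: 40.0
```

```bash
python3 - <<'E'
from h import *
fr=[]
for n,(x0,y0) in dict(scene=(290,180),top=(150,135)).items():
    c=cap(n); np.savez('p_'+n+'.npz',**c); f=c['frame'][y0:y0+75,x0:x0+75]
    fr.append(cv2.resize(f,(400,400),interpolation=cv2.INTER_CUBIC))
cv2.imwrite('pics/p1.png',np.hstack(fr)[:,:,::-1])
E
```

```text
(no output)
```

View pics/p1.png

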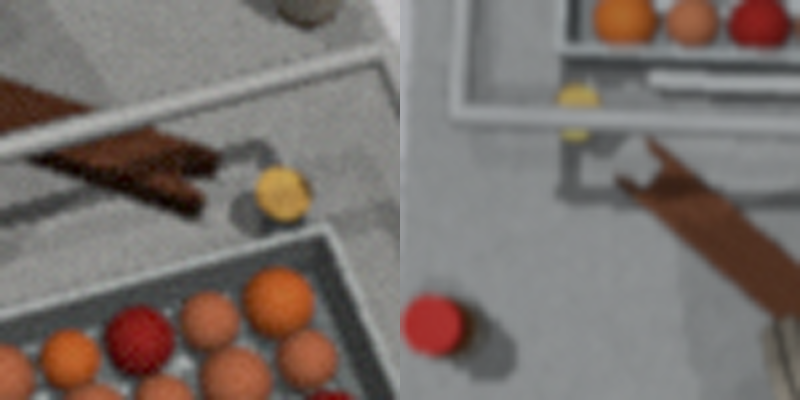

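```bash
python3 - <<'E'
from h import *
t=dict(np.load('p_top.npz')); s=dict(np.load('p_scene.npz'))
print('tips top',ray(t,194.3,165,36).round(1),'brass',ray(t,183.4,155.6,43).round(1))
print('tips scn',ray(s,290+209/5.333,180+174/5.333,33).round(1),'brass',ray(s,343.2,216,43).round(1))
E
```

```text
tips top [614.7 193.1  36. ] brass [643.8 226.7  43. ]
tips scn [617.8 197.4  33. ] brass [645.7 229.2  43. ]
```

servo_tool(
  deltas=[
    {"x":5,"y":6,"z":0,"yaw":0,"grip":30},
    {"x":7,"y":8,"z":0,"yaw":0,"grip":30},
    {"x":7,"y":8,"z":0,"yaw":0,"grip":30},
    {"x":5,"y":6,"z":0,"yaw":0,"grip":30},
    {"x":4,"y":4,"z":0,"yaw":0,"grip":30},
    {"x":3,"y":3,"z":0,"yaw":0,"grip":30},
    {"x":2,"y":3,"z":0,"yaw":0,"grip":30},
    {"x":0,"y":0,"z":0,"yaw":0,"grip":30},
  ],
)

```text
clock: 5.25
eef_pos: [505.8, 66.2, 16.5]
tool_rot: [-3.14, 0.009, 0.859]
contact_force: [-4.9, -6.5, 11.4]
gripper_width: 35.8
grip_force: 40.0
```

```bash
python3 - <<'E'
from h import *
fr=[]
for n,(x0,y0) in dict(scene=(290,180),top=(150,135)).items():
    c=cap(n); f=c['frame'][y0:y0+75,x0:x0+75]
    fr.append(cv2.resize(f,(400,400),interpolation=cv2.INTER_CUBIC))
cv2.imwrite('pics/p2.png',np.hstack(fr)[:,:,::-1]); o=manip.get_obs(); print(o['contact_force'],o['ft_torque'],o['eef_pos'])
E
```

```text
[-4.76416848 -5.82582225  9.90563489] [-1.32135317  1.10778509 -0.03798307] [505.80476681  66.21753662  16.49863709]
```

View pics/p2.png

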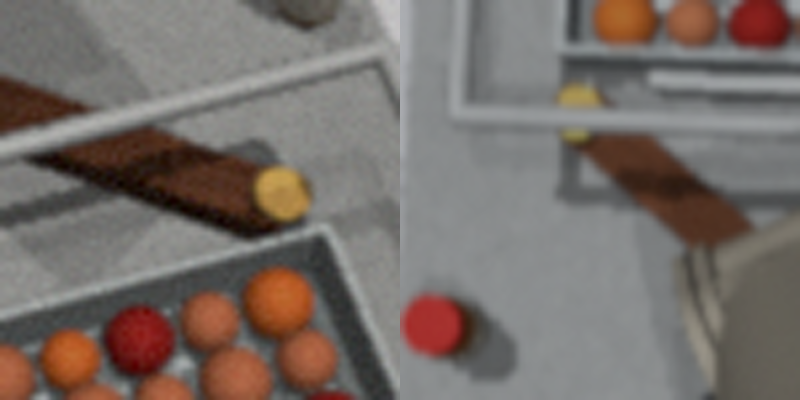

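```bash
python3 - <<'E'
from h import *
c=cap('scene'); h=cv2.cvtColor(c['frame'],cv2.COLOR_RGB2HSV)
post=np.array([644.5,228.]); d=np.array([.654,.756]); n=np.array([.756,-.654])
for lab,k in [('home',12),('tip+3',3),('tip-6',-6)]:
    print(lab,[proj(c,[*(post+k*d+s*n*w),z]).round(1).tolist() for s,w,z in [(1,18,10),(1,18,36),(-1,18,36),(-1,18,10)]])
print('head',[proj(c,[*(post+16*v),44]).round(1).tolist() for v in (d,-d,n,-n)])
for y in range(206,230): print(y,' '.join('%3d/%3d'%(h[y,x,0],h[y,x,2]) for x in range(330,352)))
E
```

```text
home [[343.0, 227.0], [344.4, 223.2], [347.9, 213.2], [346.5, 217.1]]
tip+3 [[340.1, 226.0], [341.5, 222.2], [345.0, 212.2], [343.7, 216.1]]
tip-6 [[337.3, 225.0], [338.5, 221.1], [342.2, 211.2], [340.9, 215.1]]
head [[347.9, 217.4], [337.5, 213.8], [341.1, 220.1], [344.3, 211.2]]
206  20/145  43/144  30/129  36/129  42/129  60/117  20/ 97  75/ 98  18/ 98  50/105   0/130  30/136  30/134  15/138   8/138  30/139  53/141  38/138  30/138 165/135  40/138  36/141
207  30/127  30/128  30/ 99  45/ 97 105/ 99  60/ 91  70/ 88 120/ 81   0/ 78  50/ 83  30/105  68/124  20/135  53/136   0/137  18/140  23/139  40/140  60/134  40/134  40/141  30/135
208   5/ 78  12/ 80  10/ 80  18/ 84  20/ 78  23/ 84  30/ 86 135/ 80  30/ 87  30/ 82   0/ 83  50/109  40/137  45/138  42/142  36/141  20/138  45/137  30/142  20/140  15/136  30/133
209  10/ 49  10/ 54   8/ 76   8/ 85  10/ 87   9/ 83  15/ 87  15/ 87 165/ 82  90/ 86 120/ 86  15/ 98  30/123  45/139 120/142  45/133  18/137  30/137  12/135  50/129  30/129  10/128
210  10/ 59  10/ 78   7/ 78  11/ 83   9/ 80  11/ 83  11/ 85  11/ 79  10/ 83 156/ 76   8/ 82  15/ 9
[... 2801 characters left out ...]
  45/143  90/143  90/146  53/155  78/158  83/150  72/138  75/132  75/111  72/ 99  50/ 85  30/ 76  40/ 68  80/ 67   0/ 71  60/ 70  90/ 71  60/ 57 120/ 51   0/ 78
227  60/154  70/158  84/164  75/159  83/139  68/132  90/120  90/100   0/ 92  50/ 82 110/ 75  98/ 76 135/ 71  60/ 72  90/ 74 120/ 72 128/ 78  80/ 68  90/ 55  30/ 54  15/ 49  68/ 59
228 100/154  83/133  90/117  80/101  60/ 94 105/ 81 120/ 82   0/ 71 110/ 77 140/ 69 102/ 73  96/ 68  75/ 71  90/ 70  60/ 76  90/ 73  60/ 67  60/ 65  75/ 58 120/ 58  90/ 51  60/ 58
229  60/100  90/ 87 150/ 74  15/ 68  70/ 73  53/ 68  69/ 69  95/ 76  70/ 68  42/ 76  17/ 73  10/ 81   7/ 84   5/ 80   0/ 70 103/ 72  96/ 63 105/ 60  84/ 60  83/ 55  75/ 56 120/ 50
```

servo_tool(
  deltas=[
    {"x":1.2,"y":-1,"z":0,"yaw":0,"grip":30},
    {"x":1.2,"y":-1,"z":0,"yaw":0,"grip":30},
    {"x":0.8,"y":-0.7,"z":0,"yaw":0,"grip":30},
  ],
)

```text
clock: 5.78
eef_pos: [505.9, 66.1, 16.5]
tool_rot: [-3.135, 0.01, 0.861]
contact_force: [-12.9, 0.3, 18.4]
gripper_width: 35.7
grip_force: 40.0
```

servo_tool(
  deltas=[
    {"x":-2,"y":1.7,"z":0,"yaw":0,"grip":30},
    {"x":-2,"y":1.7,"z":0,"yaw":0,"grip":30},
    {"x":-2,"y":1.7,"z":0,"yaw":0,"grip":30},
  ],
)

```text
clock: 6.15
eef_pos: [505.9, 69.8, 16.5]
tool_rot: [3.14, 0.003, 0.858]
contact_force: [1.0, -5.3, 3.0]
gripper_width: 35.7
grip_force: 40.0
```

servo_tool(
  deltas=[
    {"x":-2,"y":-2,"z":0,"yaw":0,"grip":30},
    {"x":0,"y":0,"z":0,"yaw":0,"grip":70},
    {"x":0,"y":0,"z":0,"yaw":0,"grip":70},
    {"x":0,"y":0,"z":0,"yaw":0,"grip":70},
    {"x":-6,"y":-7,"z":0,"yaw":0,"grip":70},
    {"x":-6,"y":-7,"z":0,"yaw":0,"grip":70},
    {"x":-6,"y":-6,"z":0,"yaw":0,"grip":70},
    {"x":0,"y":0,"z":0,"yaw":0,"grip":70},
  ],
)

```text
clock: 7.15
eef_pos: [485.7, 49.7, 16.5]
tool_rot: [-3.141, 0.001, 0.861]
contact_force: [-0.0, 0.3, -0.8]
gripper_width: 69.9
grip_force: 0.0
```

```bash
python3 - <<'E'
from h import *
o=manip.get_obs(); e=o['eef_pos']; print(e)
c=cap('wrist'); h=cv2.cvtColor(c['frame'],cv2.COLOR_RGB2HSV)
m=cv2.inRange(h,(0,90,25),(14,255,150)); m[:, :180]=0; m[:,340:]=0
for v in (20,60,100,140,180):
    xs=np.nonzero(m[v])[0]
    if len(xs): print(v,xs.min(),xs.max(),ray(c,(xs.min()+xs.max())/2,v,36).round(1))
print([(a,q,ray(c,*q,36).round(1)) for a,q in blobs(c,(22,110,90),(34,255,255))])
E
```

```text
[485.68949415  49.68560051  16.51129827]
20 225 298 [566.  140.5  36. ]
60 226 297 [554.6 127.2  36. ]
100 228 296 [542.6 112.8  36. ]
140 229 294 [529.4  97.7  36. ]
180 230 293 [515.3  81.3  36. ]
[(1159, array([261.4, 252.1]), array([486.9,  48.2,  36. ])), (10, array([405. , 347.3]), array([513., -65.,  36.])), (8, array([113.1, 337.2]), array([375.1,  64.3,  36. ])), (6, array([117.3, 312.2]), array([391.5,  75.3,  36. ]))]
```

servo_tool(
  deltas=[
    {"x":0,"y":0,"z":0,"yaw":0,"grip":30},
    {"x":0,"y":0,"z":0,"yaw":0,"grip":30},
    {"x":0,"y":0,"z":0,"yaw":0,"grip":30},
    {"x":0,"y":0,"z":0,"yaw":0,"grip":30},
    {"x":0,"y":0,"z":0,"yaw":0,"grip":30},
    {"x":0,"y":0,"z":0,"yaw":0,"grip":30},
  ],
  grip_force=30,
)

```text
clock: 7.95
eef_pos: [486.6, 50.6, 16.5]
tool_rot: [3.141, -0.0, 0.862]
contact_force: [0.4, -0.1, -0.1]
gripper_width: 36.2
grip_force: 30.0
```

servo_tool(
  deltas=[
    {"x":1.3,"y":1.5,"z":0,"yaw":0,"grip":30},
    {"x":1.3,"y":1.5,"z":0,"yaw":0,"grip":30},
    {"x":0,"y":0,"z":0,"yaw":0,"grip":30},
  ],
)

```text
clock: 8.32
eef_pos: [488.7, 53.4, 16.5]
tool_rot: [-3.141, 0.001, 0.862]
contact_force: [-1.8, -2.8, 2.4]
gripper_width: 35.8
grip_force: 30.0
```

servo_tool(
  deltas=[
    {"x":1.3,"y":1.5,"z":0,"yaw":0,"grip":30},
    {"x":1.3,"y":1.5,"z":0,"yaw":0,"grip":30},
    {"x":0,"y":0,"z":0,"yaw":0,"grip":30},
  ],
)

```text
clock: 8.7
eef_pos: [488.8, 53.5, 16.4]
tool_rot: [-3.14, 0.007, 0.86]
contact_force: [-6.0, -8.3, 8.6]
gripper_width: 36.0
grip_force: 30.0
```

servo_tool(
  deltas=[
    {"x":1.3,"y":1.5,"z":0,"yaw":0,"grip":30},
    {"x":1.3,"y":1.5,"z":0,"yaw":0,"grip":30},
    {"x":0,"y":0,"z":0,"yaw":0,"grip":30},
  ],
)

```text
clock: 9.07
eef_pos: [488.9, 53.8, 16.4]
tool_rot: [-3.139, 0.013, 0.858]
contact_force: [-9.8, -11.5, 13.1]
gripper_width: 35.6
grip_force: 30.0
```

servo_tool(
  deltas=[
    {"x":-2.5,"y":-3,"z":0,"yaw":0,"grip":30},
    {"x":-2,"y":-2.5,"z":0,"yaw":0,"grip":30},
    {"x":0,"y":0,"z":0,"yaw":0,"grip":30},
    {"x":0,"y":0,"z":0,"yaw":0,"grip":70},
    {"x":0,"y":0,"z":0,"yaw":0,"grip":70},
    {"x":0,"y":0,"z":0,"yaw":0,"grip":70},
    {"x":0,"y":0,"z":0,"yaw":0,"grip":70},
    {"x":0,"y":0,"z":0,"yaw":0,"grip":70},
  ],
)

```text
clock: 10.07
eef_pos: [489.9, 54.2, 16.5]
tool_rot: [3.141, -0.0, 0.862]
contact_force: [-0.2, -0.7, 0.3]
gripper_width: 69.7
grip_force: 0.0
```

```bash
python3 - <<'E'
from h import *
o=manip.get_obs(); e=o['eef_pos']; print(e)
c=cap('wrist'); h=cv2.cvtColor(c['frame'],cv2.COLOR_RGB2HSV)
m=cv2.inRange(h,(22,110,90),(34,255,255)); yy,xx=np.nonzero(m[200:300,200:320]); print(yy.min()+200,yy.max()+200)
for v in (yy.min()+200,yy.max()+200): print(ray(c,261.5,v,36).round(1))
fr=[]
for n,(x0,y0,w) in dict(scene=(320,195,45),top=(140,130,180)).items():
    c=cap(n); f=c['frame'][y0:y0+w*2//3,x0:x0+w]
    fr.append(cv2.resize(f,(400,266),interpolation=cv2.INTER_CUBIC))
cv2.imwrite('pics/p3.png',np.hstack(fr)[:,:,::-1])
E
```

```text
[489.9449314   54.24085803  16.49737584]
247 266
[493.3  55.2  36. ]
[485.2  45.8  36. ]
```

View pics/p3.png

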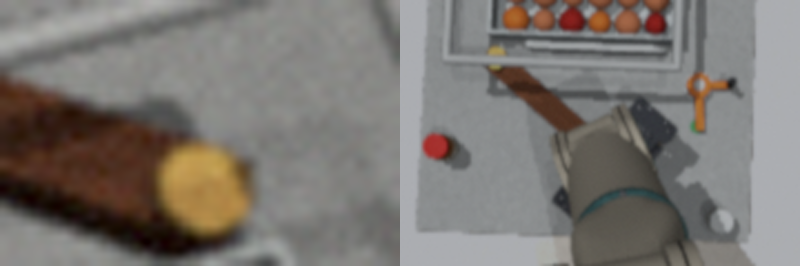

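servo_tool(
  deltas=[
    {"x":0,"y":0,"z":35,"yaw":0,"grip":70},
    {"x":0,"y":0,"z":35,"yaw":0.18,"grip":0},
    {"x":-10,"y":20,"z":0,"yaw":0.18,"grip":0},
    {"x":-10,"y":20,"z":0,"yaw":0.18,"grip":0},
    {"x":-8,"y":10,"z":0,"yaw":0.18,"grip":0},
    {"x":0,"y":0,"z":0,"yaw":0.18,"grip":0},
    {"x":0,"y":0,"z":0,"yaw":0.18,"grip":0},
    {"x":0,"y":0,"z":0,"yaw":0.18,"grip":0},
    {"x":0,"y":0,"z":0,"yaw":0.18,"grip":0},
    {"x":0,"y":0,"z":0,"yaw":0.18,"grip":0},
    {"x":0,"y":0,"z":0,"yaw":0.18,"grip":0},
    {"x":0,"y":0,"z":0,"yaw":0.18,"grip":0},
  ],
)

```text
clock: 11.72
eef_pos: [461.8, 103.9, 86.5]
tool_rot: [-3.141, 0.0, 2.847]
contact_force: [-0.3, 0.3, 0.2]
gripper_width: 0.2
grip_force: 0.0
```

```bash
python3 - <<'E'
from h import *
o=manip.get_obs(); print(o['eef_pos'],o['tool_rot'],o['q'].round(2))
c=cap('top'); print([(a,q,ray(c,*q,36).round(1)) for a,q in blobs(c,(22,100,90),(34,255,255),6)])
E
```

```text
[461.76808194 103.86803566  86.4775763 ] [-3.14138813e+00  8.04360694e-05  2.84742053e+00] [ 0.21  0.68 -0.73  2.1   0.76  0.65  0.23]
[(125, array([ 75.8, 230. ]), array([410.5, 563.6,  36. ])), (49, array([239.7, 205. ]), array([487.7,  49.1,  36. ])), (16, array([182.6, 152.2]), array([655.7, 230.6,  36. ])), (6, array([182.2, 160.2]), array([630.1, 231.6,  36. ]))]
```

servo_tool(
  deltas=[
    {"x":0,"y":0,"z":-35,"yaw":0.13,"grip":0},
    {"x":0,"y":0,"z":-35,"yaw":0.13,"grip":0},
    {"x":8,"y":-7,"z":0,"yaw":0,"grip":0},
    {"x":8,"y":-7,"z":0,"yaw":0,"grip":0},
    {"x":8,"y":-8,"z":0,"yaw":0,"grip":0},
    {"x":9,"y":-9,"z":0,"yaw":0,"grip":0},
    {"x":9,"y":-9,"z":0,"yaw":0,"grip":0},
    {"x":8,"y":-8,"z":0,"yaw":0,"grip":0},
    {"x":0,"y":0,"z":0,"yaw":0,"grip":0},
  ],
)

```text
clock: 12.9
eef_pos: [512.6, 54.7, 16.4]
tool_rot: [-3.141, 0.0, 3.1]
contact_force: [-0.7, 0.4, -0.3]
gripper_width: 0.8
grip_force: 0.0
```

```bash
cat > y.py <<'E'
from h import *
P=np.array([645.5,231.])
def bar():
    for n in ('top','scene'):
        c=cap(n); b=[(a,q.tolist(),ray(c,*q,36 if n=='top' else 32)[:2]) for a,q in blobs(c,(20,100,80),(34,255,255),8,3)]
        for a,q,w in b:
            if 440<w[0]<680 and -60<w[1]<150: v=P-w; print(n,a,q,w.round(1),'r %.0f phi %.3f'%(np.hypot(*v),np.arctan2(v[0],v[1])))
E
python3 - <<'E'
from y import *
bar()
E
```

```text
scene 50 [262.2, 206.1] [532.1  13.5] r 245 phi 0.480
```

servo_tool(
  deltas=[
    {"x":6,"y":-8,"z":0,"yaw":0,"grip":0},
    {"x":12,"y":-14,"z":0,"yaw":0,"grip":0},
    {"x":15,"y":-15,"z":0,"yaw":0,"grip":0},
    {"x":20,"y":-15,"z":0,"yaw":0,"grip":0},
    {"x":0,"y":0,"z":0,"yaw":0,"grip":0},
  ],
)

```text
clock: 13.62
eef_pos: [565.9, 2.2, 16.2]
tool_rot: [-3.141, 0.001, 3.098]
contact_force: [-0.8, -0.2, 0.6]
gripper_width: 0.6
grip_force: 0.0
```

```bash
python3 - <<'E'
from y import *
bar()
E
```

```text
scene 60 [256.3, 228.5] [597.8 -26.8] r 262 phi 0.183
```

servo_tool(
  deltas=[
    {"x":-40,"y":0,"z":0,"yaw":0,"grip":0},
    {"x":-50,"y":0,"z":20,"yaw":0,"grip":0},
    {"x":-50,"y":0,"z":30,"yaw":0,"grip":0},
    {"x":-50,"y":-20,"z":20,"yaw":0,"grip":0},
    {"x":0,"y":0,"z":0,"yaw":0,"grip":0},
  ],
)

```text
clock: 14.35
eef_pos: [369.8, -17.6, 87.4]
tool_rot: [-3.137, -0.003, 3.103]
contact_force: [0.5, 0.2, 0.9]
gripper_width: 0.4
grip_force: 0.0
```

```bash
python3 - <<'E'
from y import *
bar()
fr=[]
for n,(x0,y0,w,h) in dict(scene=(230,190,130,60),top=(170,140,130,60)).items():
    c=cap(n); f=c['frame'][y0:y0+h,x0:x0+w]
    np.savez('q_'+n+'.npz',**c)
    fr.append(cv2.resize(f,(780,295),interpolation=cv2.INTER_CUBIC) if n=='scene' else cv2.resize(f,(780,295),interpolation=cv2.INTER_CUBIC))
cv2.imwrite('pics/p4.png',np.vstack(fr)[:,:,::-1])
E
```

```text
top 62 [263.0, 172.3] [590.9 -24.7] r 261 phi 0.211
scene 66 [256.1, 228.2] [596.7 -27.1] r 263 phi 0.187
```

View pics/p4.png

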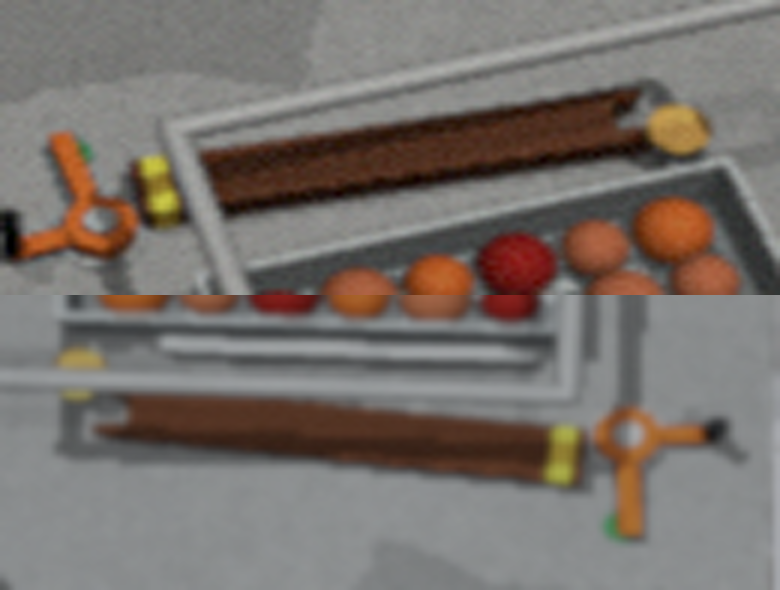

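```bash
python3 - <<'E'
from h import *
t=dict(np.load('q_top.npz')); s=dict(np.load('q_scene.npz'))
T=lambda u,v,z:ray(t,170+u/6,140+(v-295)/4.917,z)[:2].round(1)
S=lambda u,v,z:ray(s,230+u/6,190+v/4.917,z)[:2].round(1)
print('head',T(80,367,43),S(679,129,43))
print('prong front tip',T(97,431,36),S(638,92,36))
print('prong back tip',S(645,138,36)) 
print('end corners',T(578,432,36),T(573,484,36),S(137,160,36),S(145,217,36))
print('mid edges top',T(340,400,36),T(340,460,36),'scene',S(400,120,36),S(400,165,36))
print('collar',T(628,434,32),S(100,219,32),'handle',T(716,431,72),S(8,220,72),'tongue tip',T(630,535,30),S(62,138,30))
for n,c in(('t',t),('s',s)):
    h=cv2.cvtColor(c['frame'],cv2.COLOR_RGB2HSV); m=cv2.inRange(h,(0,90,20),(15,255,120))
    z=np.zeros_like(m)
    a=(slice(205,236),slice(250,340)) if n=='s' else (slice(158,182),slice(183,268))
    z[a]=m[a]; k,l,st,_=cv2.connectedComponentsWithStats(z); i=1+st[1:,4].argmax(); p=np.argwhere(l==i)[:,::-1]
    w=np.array([ray(c,*q,34)[:2] for q in p],np.float32); r=cv2.minAreaRect(w); v=cv2.fitLine(w,cv2.DIST_L2,0,.01,.01).ravel(); print(n,len(p),r,v,'phi',np.arctan2(v[0],v[1]))
E
```

```text
head [646.9 226.9] [646.4 228.8]
prong front tip [606.3 218.8] [613.6 222. ]
prong back tip [643.8 212.8]
end corners [604.9 -35.3] [571.3 -32.5] [577.8 -31.1] [614.9 -38.9]
mid edges top [626.   90.4] [587.2  90.3] scene [593.7 101.8] [622.2  91. ]
collar [604.  -61.8] [607.4 -59.7] handle [ 601.2 -104.9] [ 612.1 -105.3] tongue tip [538.8 -62.6] [548.9 -61.3]
t 706 ((607.0409545898438, 99.56476593017578), (232.27716064453125, 33.49734878540039), 82.51123809814453) [1.1499640e-01 9.9336588e-01 6.0538519e+02 9.1720474e+01] phi 0.11525138
s 859 ((616.17236328125, 107.92190551757812), (220.4895477294922, 43.35515213012695), 83.03652954101562) [1.2578182e-01 9.9205792e-01 6.1482526e+02 1.0473395e+02] phi 0.12611586
```

servo_tool(
  deltas=[
    {"x":50,"y":0,"z":-10,"yaw":0,"grip":0},
    {"x":50,"y":0,"z":-10,"yaw":0,"grip":0},
    {"x":50,"y":-2,"z":-10,"yaw":0,"grip":0},
    {"x":35,"y":-2,"z":-5,"yaw":0,"grip":0},
    {"x":12,"y":0,"z":0,"yaw":0,"grip":0},
    {"x":4,"y":0,"z":0,"yaw":0,"grip":0},
    {"x":0,"y":0,"z":0,"yaw":0,"grip":0},
  ],
)

```text
clock: 15.42
eef_pos: [574.8, -19.6, 51.5]
tool_rot: [-3.141, -0.001, 3.103]
contact_force: [-0.4, 0.2, -0.3]
gripper_width: 0.3
grip_force: 0.0
```

servo_tool(
  deltas=[
    {"x":0,"y":0,"z":-8,"yaw":0,"grip":0},
    {"x":0,"y":0,"z":-7,"yaw":0,"grip":0},
    {"x":0,"y":0,"z":-5,"yaw":0,"grip":0},
    {"x":0,"y":0,"z":0,"yaw":0,"grip":0},
  ],
)

```text
clock: 15.92
eef_pos: [575.3, -20.2, 35.7]
tool_rot: [-3.138, 0.001, 3.102]
contact_force: [-11.1, -3.0, 37.8]
gripper_width: 0.5
grip_force: 19.3
```

servo_tool(
  deltas=[
    {"x":0,"y":0,"z":1.5,"yaw":0,"grip":0},
    {"x":-4,"y":0,"z":0,"yaw":0,"grip":0},
    {"x":-5,"y":0,"z":0,"yaw":0,"grip":0},
    {"x":-6,"y":0,"z":0,"yaw":0,"grip":0},
    {"x":0,"y":0,"z":0,"yaw":0,"grip":0},
  ],
)

```text
clock: 16.55
eef_pos: [565.3, -19.0, 35.4]
tool_rot: [3.14, 0.009, 3.102]
contact_force: [4.5, -0.4, 10.7]
gripper_width: 0.5
grip_force: 5.3
```

```bash
python3 - <<'E'
from y import *
bar()
E
```

```text
scene 59 [256.1, 227.5] [594.5 -26.4] r 262 phi 0.196
```

servo_tool(
  deltas=[
    {"x":0,"y":0,"z":-1.5,"yaw":0,"grip":0},
    {"x":-4,"y":0,"z":0,"yaw":0,"grip":0},
    {"x":-4,"y":0,"z":0,"yaw":0,"grip":0},
    {"x":-4,"y":0,"z":0,"yaw":0,"grip":0},
    {"x":0,"y":0,"z":0,"yaw":0,"grip":0},
  ],
)

```text
clock: 17.27
eef_pos: [547.4, -20.1, 30.8]
tool_rot: [-3.141, -0.002, 3.102]
contact_force: [0.0, 0.3, -0.3]
gripper_width: 0.4
grip_force: 0.0
```

```bash
python3 - <<'E'
from y import *
bar()
E
```

```text
scene 61 [256.3, 228.1] [596.6 -26.4] r 262 phi 0.188
```

servo_tool(
  deltas=[
    {"x":-10,"y":0,"z":25,"yaw":0,"grip":94},
    {"x":0,"y":-30,"z":0,"yaw":0,"grip":94},
    {"x":0,"y":-30,"z":0,"yaw":0,"grip":94},
    {"x":15,"y":-18,"z":0,"yaw":0,"grip":94},
    {"x":15,"y":0,"z":0,"yaw":0,"grip":94},
    {"x":5,"y":0,"z":0,"yaw":0,"grip":94},
    {"x":0,"y":0,"z":0,"yaw":0,"grip":94},
    {"x":0,"y":0,"z":0,"yaw":0,"grip":94},
    {"x":0,"y":0,"z":0,"yaw":0,"grip":94},
  ],
)

```text
clock: 18.5
eef_pos: [573.3, -97.8, 56.5]
tool_rot: [-3.141, -0.001, 3.102]
contact_force: [-0.6, -0.0, 0.7]
gripper_width: 87.3
grip_force: 0.0
```

servo_tool(
  deltas=[
    {"x":0,"y":0,"z":-15,"yaw":0,"grip":94},
    {"x":0,"y":0,"z":-10,"yaw":0,"grip":94},
    {"x":0,"y":0,"z":-10,"yaw":0,"grip":94},
    {"x":0,"y":0,"z":0,"yaw":0,"grip":94},
  ],
)

```text
clock: 19.0
eef_pos: [572.8, -98.0, 20.3]
tool_rot: [-3.141, -0.002, 3.102]
contact_force: [-3.9, 0.1, -0.9]
gripper_width: 93.9
grip_force: 0.0
```

servo_tool(
  deltas=[
    {"x":-0.5,"y":6,"z":0,"yaw":0,"grip":94},
    {"x":0,"y":6,"z":0,"yaw":0,"grip":94},
    {"x":0,"y":6,"z":0,"yaw":0,"grip":94},
    {"x":0,"y":6,"z":0,"yaw":0,"grip":94},
    {"x":0,"y":6,"z":0,"yaw":0,"grip":94},
    {"x":0,"y":0,"z":0,"yaw":0,"grip":94},
  ],
)

```text
clock: 19.75
eef_pos: [572.0, -90.2, 22.9]
tool_rot: [-3.108, -0.003, 3.09]
contact_force: [-5.5, -35.2, 18.2]
gripper_width: 93.4
grip_force: 18.9
```

```bash
cat >> y.py <<'E'
def pose():
    for n in ('scene','top'):
        c=cap(n); h=cv2.cvtColor(c['frame'],cv2.COLOR_RGB2HSV); m=cv2.inRange(h,(0,90,20),(15,255,120))
        z=np.zeros_like(m); a=(slice(175,240),slice(240,345)) if n=='scene' else (slice(150,225),slice(170,268))
        z[a]=m[a]; z[:,:][cv2.inRange(h,(0,0,0),(180,255,255))==0]=0
        if n=='top': z[:158]=0
        k,l,st,_=cv2.connectedComponentsWithStats(z); i=1+st[1:,4].argmax(); p=np.argwhere(l==i)[:,::-1]
        w=np.array([ray(c,*q,34)[:2] for q in p],np.float32); r=cv2.minAreaRect(w); v=cv2.fitLine(w,cv2.DIST_HUBER,0,.01,.01).ravel()
        print(n,len(p),'ctr',np.round(r[0]),'size',np.round(r[1]),'phi %.3f'%np.arctan(v[0]/v[1]),'box',cv2.boxPoints(r).round().tolist())
E
python3 - <<'E'
from y import *
bar();pose()
E
```

```text
scene 55 [257.3, 228.0] [597.2 -23.5] r 259 phi 0.188
scene 873 ctr [616. 111.] size [226.  42.] phi 0.132 box [[580.0, 2.0], [622.0, -4.0], [653.0, 220.0], [611.0, 226.0]]
top 647 ctr [608. 110.] size [218.  33.] phi 0.118 box [[577.0, 5.0], [609.0, 0.0], [640.0, 216.0], [607.0, 220.0]]
```

servo_tool(
  deltas=[
    {"x":0,"y":-8,"z":-1,"yaw":0,"grip":94},
    {"x":-4,"y":0,"z":0,"yaw":0,"grip":94},
    {"x":-5,"y":1,"z":0,"yaw":0,"grip":94},
    {"x":-5,"y":1,"z":0,"yaw":0,"grip":94},
    {"x":-5,"y":1,"z":0,"yaw":0,"grip":94},
    {"x":-5,"y":1,"z":0,"yaw":0,"grip":94},
  ],
)

```text
clock: 20.7
eef_pos: [550.7, -84.4, 21.8]
tool_rot: [-3.124, 0.002, 3.093]
contact_force: [0.3, -20.9, 8.8]
gripper_width: 94.0
grip_force: 10.3
```

```bash
python3 - <<'E'
from y import *
bar();pose()
E
```

```text
scene 28 [255.8, 220.8] [573.2 -20.4] r 262 phi 0.280
scene 3 [257.3, 227.3] [595.  -22.8] r 259 phi 0.196
scene 863 ctr [605. 112.] size [230.  44.] phi 0.202 box [[559.0, 5.0], [602.0, -5.0], [651.0, 220.0], [609.0, 229.0]]
top 659 ctr [598. 113.] size [218.  33.] phi 0.222 box [[557.0, 11.0], [589.0, 3.0], [639.0, 216.0], [607.0, 223.0]]
```

servo_tool(
  deltas=[
    {"x":-5,"y":1.5,"z":0,"yaw":0,"grip":94},
    {"x":-6,"y":1.5,"z":0,"yaw":0,"grip":94},
    {"x":-6,"y":2,"z":0,"yaw":0,"grip":94},
    {"x":-6,"y":2,"z":0,"yaw":0,"grip":94},
    {"x":-6,"y":2,"z":0,"yaw":0,"grip":94},
    {"x":-6,"y":2,"z":0,"yaw":0,"grip":94},
    {"x":-6,"y":2,"z":0,"yaw":0,"grip":94},
    {"x":-6,"y":2,"z":0,"yaw":0,"grip":94},
  ],
)

```text
clock: 21.9
eef_pos: [502.5, -63.9, 21.4]
tool_rot: [-3.131, 0.0, 3.096]
contact_force: [-1.2, -12.6, 5.8]
gripper_width: 93.9
grip_force: 6.0
```

```bash
python3 - <<'E'
from y import *
bar();pose()
E
```

```text
scene 57 [257.8, 205.4] [525.6   1.5] r 259 phi 0.482
scene 522 ctr [596. 145.] size [173.  45.] phi 0.313 box [[540.0, 75.0], [581.0, 56.0], [652.0, 215.0], [611.0, 233.0]]
top 653 ctr [579. 125.] size [222.  33.] phi 0.426 box [[518.0, 31.0], [548.0, 18.0], [640.0, 220.0], [610.0, 233.0]]
```

servo_tool(
  deltas=[
    {"x":-6,"y":3,"z":0,"yaw":0,"grip":94},
    {"x":-6,"y":3,"z":0,"yaw":0,"grip":94},
    {"x":-6,"y":3,"z":0,"yaw":0,"grip":94},
    {"x":-6,"y":3.5,"z":0,"yaw":0,"grip":94},
    {"x":-6,"y":3.5,"z":0,"yaw":0,"grip":94},
    {"x":-6,"y":4,"z":0,"yaw":0,"grip":94},
    {"x":-6,"y":4,"z":0,"yaw":0,"grip":94},
    {"x":0,"y":-8,"z":0,"yaw":0,"grip":94},
    {"x":0,"y":-20,"z":0,"yaw":0,"grip":94},
    {"x":-20,"y":0,"z":40,"yaw":0,"grip":94},
    {"x":-30,"y":0,"z":40,"yaw":-0.15,"grip":94},
    {"x":-30,"y":0,"z":30,"yaw":-0.15,"grip":94},
  ],
)

```text
clock: 23.6
eef_pos: [381.3, -60.2, 132.1]
tool_rot: [3.139, 0.003, 2.797]
contact_force: [-0.7, 0.0, 1.3]
gripper_width: 93.8
grip_force: 0.0
```

```bash
python3 - <<'E'
from y import *
bar();pose();print(manip.get_obs()['eef_pos'])
E
```

```text
top 59 [246.0, 206.8] [482.   29.3] r 260 phi 0.681
scene 52 [261.7, 191.5] [482.9  28.2] r 260 phi 0.676
scene 410 ctr [532.  87.] size [134.  44.] phi 0.472 box [[476.0, 44.0], [512.0, 20.0], [589.0, 130.0], [553.0, 155.0]]
top 687 ctr [556. 132.] size [233.  32.] phi 0.618 box [[476.0, 47.0], [502.0, 28.0], [637.0, 218.0], [611.0, 236.0]]
[382.20087798 -61.06093571 131.13077097]
```

servo_tool(
  deltas=[
    {"x":10,"y":10,"z":0,"yaw":-0.18,"grip":80},
    {"x":11,"y":10,"z":0,"yaw":-0.185,"grip":80},
    {"x":11,"y":10,"z":0,"yaw":-0.185,"grip":80},
    {"x":11,"y":11,"z":0,"yaw":-0.185,"grip":80},
    {"x":11,"y":10,"z":0,"yaw":-0.185,"grip":80},
    {"x":11,"y":10,"z":0,"yaw":-0.185,"grip":80},
    {"x":11,"y":10,"z":0,"yaw":-0.185,"grip":80},
    {"x":11,"y":10,"z":0,"yaw":-0.185,"grip":80},
    {"x":11,"y":10,"z":0,"yaw":-0.185,"grip":80},
    {"x":11,"y":11,"z":0,"yaw":-0.185,"grip":80},
    {"x":0,"y":0,"z":-30,"yaw":0,"grip":80},
    {"x":0,"y":0,"z":0,"yaw":0,"grip":80},
  ],
)

```text
clock: 25.3
eef_pos: [488.5, 41.5, 97.9]
tool_rot: [-3.138, 0.003, 0.96]
contact_force: [0.2, 0.8, 0.3]
gripper_width: 79.8
grip_force: 0.0
```

```bash
cat > w.py <<'E'
from h import *
def wr(a=150,b=370,vs=(10,40,70,100,130,160)):
    o=manip.get_obs(); print(o['eef_pos'].round(1),o['tool_rot'].round(3))
    c=cap('wrist'); h=cv2.cvtColor(c['frame'],cv2.COLOR_RGB2HSV)
    m=cv2.inRange(h,(0,90,25),(14,255,150)); m[:,:a]=0; m[:,b:]=0
    k,l,st,_=cv2.connectedComponentsWithStats(m); m=(l==1+st[1:,4].argmax())
    w=[]
    for v in vs:
        xs=np.nonzero(m[v])[0]
        if len(xs)>10: w.append(ray(c,(xs.min()+xs.max())/2,v,36)[:2]); print(v,xs.min(),xs.max(),w[-1].round(1))
    v=w[0]-w[-1]; print('phi %.3f'%np.arctan2(*v))
    y=cv2.inRange(h,(22,110,80),(34,255,255)); y[:,:a]=0; y[:,b:]=0; yy,xx=np.nonzero(y); print('end',ray(c,np.median(xx),np.percentile(yy,98),36).round(1))
E
python3 - <<'E'
from w import *
wr()
E
```

```text
[488.5  41.5  97.9] [-3.138e+00  3.000e-03  9.600e-01]
10 242 291 [577.3 158.1]
40 242 289 [565.7 142.7]
70 242 288 [553.9 126.2]
100 242 287 [541.4 108.9]
130 243 286 [528.5  90.3]
160 243 285 [514.6  70.9]
phi 0.623
end [481.5  24.8  36. ]
```

servo_tool(
  deltas=[
    {"x":2.5,"y":-1.5,"z":-40,"yaw":-0.01,"grip":80},
    {"x":0,"y":0,"z":-30,"yaw":0,"grip":80},
    {"x":0,"y":0,"z":-11,"yaw":0,"grip":80},
    {"x":0,"y":0,"z":0,"yaw":0,"grip":30},
    {"x":0,"y":0,"z":0,"yaw":0,"grip":30},
    {"x":0,"y":0,"z":0,"yaw":0,"grip":30},
    {"x":0,"y":0,"z":0,"yaw":0,"grip":30},
    {"x":0,"y":0,"z":0,"yaw":0,"grip":30},
    {"x":0,"y":0,"z":0,"yaw":0,"grip":30},
  ],
  grip_force=40,
)

```text
clock: 26.48
eef_pos: [491.9, 39.6, 19.9]
tool_rot: [3.141, -0.0, 0.947]
contact_force: [-1.7, 1.2, 6.0]
gripper_width: 35.7
grip_force: 40.0
```

servo_tool(
  deltas=[
    {"x":-6,"y":-8,"z":0,"yaw":0,"grip":30},
    {"x":-6,"y":-8,"z":0,"yaw":0,"grip":30},
    {"x":-4,"y":-6,"z":0,"yaw":0,"grip":30},
    {"x":0,"y":0,"z":0,"yaw":0,"grip":30},
  ],
)

```text
clock: 26.98
eef_pos: [476.0, 16.9, 19.9]
tool_rot: [3.141, -0.001, 0.946]
contact_force: [2.0, 2.8, 7.6]
gripper_width: 35.7
grip_force: 40.0
```

```bash
python3 - <<'E'
from w import *
wr()
t=cap('top');s=cap('scene')
for n,c in(('top',t),('scene',s)):
    h=cv2.cvtColor(c['frame'],cv2.COLOR_RGB2HSV); m=cv2.inRange(h,(0,90,20),(15,255,130))
    # bar cross-sections near fork end: centre line at given y
    for y in (150,165,180,190,200,205,210,215,220):
        row=[]
        for x in np.arange(540,660,1.):
            q=proj(c,[x,y,36]); u,v=int(round(q[0])),int(round(q[1])); row.append(m[v,u]>0)
        xs=np.arange(540,660,1.)[row]
        if len(xs): print(n,y,xs.min(),xs.max(),len(xs))
E
```

```text
[476.   16.9  19.9] [ 3.141e+00 -1.000e-03  9.460e-01]
10 222 294 [550.  119.3]
40 223 293 [542.4 108.7]
70 224 293 [534.5  97.4]
100 225 292 [526.   85.7]
130 226 291 [517.1  73.3]
160 227 290 [507.6  60.2]
phi 0.623
end [436.2 -39.3  36. ]
top 150 550.0 590.0 41
top 165 563.0 600.0 38
top 180 572.0 609.0 38
top 190 579.0 616.0 25
top 200 588.0 594.0 7
top 205 591.0 597.0 7
top 210 595.0 597.0 3
scene 150 553.0 603.0 28
scene 165 580.0 615.0 33
scene 180 578.0 622.0 45
scene 190 581.0 630.0 47
scene 200 588.0 605.0 13
scene 205 593.0 610.0 18
scene 210 595.0 612.0 13
```

servo_tool(
  deltas=[
    {"x":4,"y":-2.9,"z":-2,"yaw":0,"grip":30},
    {"x":4,"y":-2.9,"z":-1,"yaw":0,"grip":30},
    {"x":2,"y":-1.4,"z":0,"yaw":0,"grip":30},
    {"x":5,"y":7,"z":0,"yaw":0,"grip":30},
    {"x":5,"y":7,"z":0,"yaw":0,"grip":30},
    {"x":4,"y":5.5,"z":0,"yaw":0,"grip":30},
    {"x":3,"y":4,"z":0,"yaw":0,"grip":30},
    {"x":2,"y":2.5,"z":0,"yaw":0,"grip":30},
    {"x":0,"y":0,"z":0,"yaw":0,"grip":30},
  ],
)

```text
clock: 28.25
eef_pos: [490.8, 25.7, 16.3]
tool_rot: [-3.13, 0.028, 0.943]
contact_force: [-16.5, -12.7, 31.2]
gripper_width: 35.7
grip_force: 40.1
```

servo_tool(
  deltas=[
    {"x":2,"y":2.8,"z":0,"yaw":0,"grip":30},
    {"x":2,"y":2.8,"z":0,"yaw":0,"grip":30},
    {"x":2,"y":2.8,"z":0,"yaw":0,"grip":30},
    {"x":0,"y":0,"z":0,"yaw":0,"grip":30},
  ],
)

```text
clock: 28.75
eef_pos: [499.1, 33.6, 16.4]
tool_rot: [-3.133, 0.026, 0.942]
contact_force: [-13.7, -15.1, 27.2]
gripper_width: 35.5
grip_force: 40.0
```

servo_tool(
  deltas=[
    {"x":-5,"y":-7,"z":0,"yaw":0,"grip":30},
    {"x":-1.6,"y":1.2,"z":0,"yaw":0,"grip":30},
    {"x":-1.6,"y":1.2,"z":0,"yaw":0,"grip":30},
    {"x":-1.6,"y":1.2,"z":0,"yaw":0,"grip":30},
    {"x":0,"y":0,"z":0,"yaw":0,"grip":30},
  ],
)

```text
clock: 29.38
eef_pos: [498.5, 35.9, 16.5]
tool_rot: [-3.141, 0.008, 0.944]
contact_force: [-0.3, -6.3, 7.7]
gripper_width: 35.7
grip_force: 39.9
```

```bash
python3 - <<'E'
from w import *
wr()
fr=[]
for n,(x0,y0,w,h) in dict(scene=(300,185,60,45),top=(160,140,60,45)).items():
    c=cap(n); f=c['frame'][y0:y0+h,x0:x0+w]; fr.append(cv2.resize(f,(400,300),interpolation=cv2.INTER_CUBIC))
cv2.imwrite('pics/p5.png',np.hstack(fr)[:,:,::-1])
E
```

```text
[498.5  35.9  16.5] [-3.141  0.008  0.944]
10 219 294 [571.6 137.6]
40 220 293 [564.1 127.4]
70 221 292 [556.2 116.6]
100 223 291 [548.1 105.1]
130 224 291 [539.6  92.9]
160 226 290 [530.5  80. ]
phi 0.619
end [459.1 -20.5  36. ]
```

View pics/p5.png

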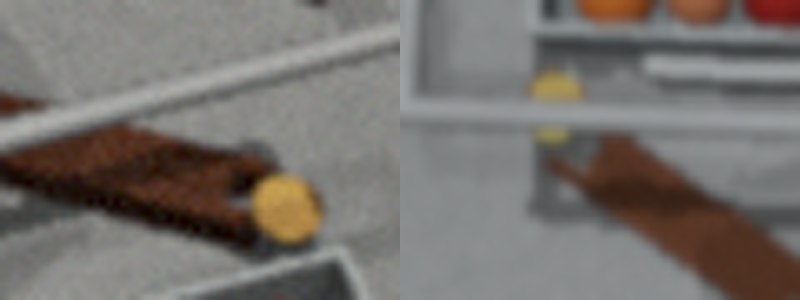

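servo_tool(
  deltas=[
    {"x":-5,"y":-7,"z":0,"yaw":0,"grip":30},
    {"x":-4,"y":-6,"z":0,"yaw":0,"grip":30},
    {"x":3.3,"y":-2.4,"z":0,"yaw":0,"grip":30},
    {"x":3.3,"y":-2.4,"z":0,"yaw":0,"grip":30},
    {"x":0,"y":0,"z":0,"yaw":0,"grip":30},
  ],
)

```text
clock: 30.15
eef_pos: [494.1, 24.3, 16.3]
tool_rot: [-3.136, 0.004, 0.948]
contact_force: [-4.5, 5.6, 11.4]
gripper_width: 35.6
grip_force: 40.0
```

```bash
cat > f.py <<'E'
from h import *
# fork vs head, in image: dark slot/prong geometry along bar, scene and top
def fork(phi,t):
    u=np.array([np.sin(phi),np.cos(phi)]); n=np.array([u[1],-u[0]])
    for nm in ('scene','top'):
        c=cap(nm); h=cv2.cvtColor(c['frame'],cv2.COLOR_RGB2HSV)
        hb=cv2.inRange(h,(15,120,85),(30,255,255)); k,l,s,ce=cv2.connectedComponentsWithStats(hb)
        for i in range(1,k):
            w=ray(c,*ce[i],43)[:2]
            if s[i,4]>3 and abs(w[0]-646)<20 and abs(w[1]-230)<20: print(nm,'head',s[i,4],w.round(1),'along %.1f lat %.1f'%((w-t)@u,(w-t)@n))
        img=h.astype(np.float32)
        for a in range(200,256,4):
            r=''
            for b in range(-26,27,2):
                q=proj(c,[*(t+a*u+b*n),36]); px=cv2.getRectSubPix(h,(1,1),(float(q[0]),float(q[1])))[0,0]
                r+='B' if px[0]>14 and px[0]<32 and px[1]>110 else '#' if px[1]>85 and px[2]<130 else 'd' if px[2]<75 else '.'
            print('%d %s'%(a,r))
E
python3 - <<'E'
from f import *
o=manip.get_obs(); print(o['eef_pos'],o['contact_force'])
fork(.621,o['eef_pos'][:2])
E
```

```text
[494.12046938  24.3398799   16.30843615] [-4.4819085   5.61064833 11.35073237]
scene head 76 [645.8 227.1] along 253.2 lat 5.4
200 ......d####################
204 ......#####################
208 ......#####################
212 ......d####################
216 .....d##########...########
220 .....#########dd...######BB
224 ......######B#d....########
228 ......#######dd.....######B
232 ......................ddddd
236 ...........................
240 ..........BBBBBBB#.........
244 ......#BBBBBBBBBBBBB#.dd...
248 ......BBBBBBBBBBBBBBB#ddddd
252 ......BBBBBBBBBBBBBBBBdddd.
top head 9 [653.5 228.8] along 259.0 lat 10.7
200 ...dd###############.......
204 ...dd################......
208 ....d################......
212 ....d####.......####.......
216 .....##...........#........
220 .....##....................
224 ......#....................
228 ...........................
232 ...........................
236 ...........................
240 ...........................
244 ...........................
248 ...........................
252 ...........................
```

servo_tool(
  deltas=[
    {"x":0,"y":0,"z":0,"yaw":0,"grip":30},
    {"x":3,"y":4,"z":0.5,"yaw":0,"grip":30},
    {"x":4,"y":5.5,"z":0,"yaw":0,"grip":30},
    {"x":3,"y":4.2,"z":0,"yaw":0,"grip":30},
    {"x":0,"y":0,"z":0,"yaw":0,"grip":30},
  ],
  grip_force=60,
)

```text
clock: 30.88
eef_pos: [502.8, 32.3, 16.3]
tool_rot: [-3.137, 0.012, 0.944]
contact_force: [-4.1, -4.4, 10.4]
gripper_width: 35.4
grip_force: 60.0
```

servo_tool(
  deltas=[
    {"x":2,"y":2.8,"z":0,"yaw":0,"grip":30},
    {"x":2,"y":2.8,"z":0,"yaw":0,"grip":30},
    {"x":0,"y":0,"z":0,"yaw":0,"grip":30},
  ],
)

```text
clock: 31.25
eef_pos: [506.5, 36.9, 16.3]
tool_rot: [-3.137, 0.013, 0.944]
contact_force: [-5.6, -6.4, 10.2]
gripper_width: 35.5
grip_force: 60.0
```

servo_tool(
  deltas=[
    {"x":2,"y":2.8,"z":0,"yaw":0,"grip":30},
    {"x":2,"y":2.8,"z":0,"yaw":0,"grip":30},
    {"x":0,"y":0,"z":0,"yaw":0,"grip":30},
  ],
)

```text
clock: 31.62
eef_pos: [510.6, 42.4, 16.3]
tool_rot: [-3.137, 0.013, 0.944]
contact_force: [-4.9, -5.9, 10.7]
gripper_width: 35.5
grip_force: 60.0
```

servo_tool(
  deltas=[
    {"x":2,"y":2.8,"z":0.7,"yaw":0,"grip":30},
    {"x":2,"y":2.8,"z":0,"yaw":0,"grip":30},
    {"x":0,"y":0,"z":0,"yaw":0,"grip":30},
  ],
)

```text
clock: 32.0
eef_pos: [515.8, 49.8, 16.5]
tool_rot: [-3.137, 0.011, 0.944]
contact_force: [-4.7, -6.5, 1.4]
gripper_width: 35.3
grip_force: 60.0
```

servo_tool(
  deltas=[
    {"x":-3,"y":-3,"z":0,"yaw":0,"grip":30},
    {"x":0,"y":0,"z":0,"yaw":0,"grip":70},
    {"x":0,"y":0,"z":0,"yaw":0,"grip":70},
    {"x":-7,"y":-9,"z":0,"yaw":0,"grip":70},
    {"x":-7,"y":-10,"z":0,"yaw":0,"grip":70},
    {"x":0,"y":0,"z":0,"yaw":0,"grip":70},
  ],
)

```text
clock: 32.75
eef_pos: [502.5, 30.5, 17.7]
tool_rot: [-3.141, 0.001, 0.945]
contact_force: [-0.2, 0.8, -0.3]
gripper_width: 69.9
grip_force: 0.0
```

```bash
python3 - <<'E'
from w import *
from f import fork
o=manip.get_obs(); fork(.621,o['eef_pos'][:2]); wr(vs=(10,60,110,160,200))
E
```

```text
scene head 83 [644.4 226.5] along 241.9 lat 1.3
200 .....d#####################
204 .....d#####################
208 .....######################
212 .....######################
216 .....######################
220 .....######################
224 ......##################B#B
228 .....##BBBBBBBBB##########B
232 .....BBBBBBBBBBBBBB######BB
236 ....BBBBBBBBBBBBBBBBB#####d
240 ....BBBBBBBBBBBBBBBBBB###d.
244 ....BBBBBBBBBBBBBBBBBB##d..
248 .....BBBBBBBBBBBBBBBB#Bd...
252 ......BBBBBBBBBBBBBB##.....
top head 9 [653.5 228.8] along 249.1 lat 7.4
200 ....d###############.......
204 .....##############........
208 .....############..........
212 .....###########...........
216 .....##########............
220 .....#########.............
224 .....#######...............
228 .....###B#.................
232 ....##BBB#.................
236 ....#BBB...................
240 ....##..............#......
244 ..................BB.......
248 .................BBB.......
252 ...............BBBBB.......
[503.7  31.9  17.8] [ 3.141 -0.     0.946]
10 221 294 [577.2 134. ]
60 222 292 [564.2 116.4]
110 224 291 [550.4  97. ]
160 226 290 [535.3  75.7]
200 227 289 [522.   57.3]
phi 0.623
end [503.5  31.6  36. ]
```

servo_tool(
  deltas=[
    {"x":0,"y":0,"z":-0.5,"yaw":0,"grip":30},
    {"x":0,"y":0,"z":0,"yaw":0,"grip":30},
    {"x":0,"y":0,"z":0,"yaw":0,"grip":30},
    {"x":0,"y":0,"z":0,"yaw":0,"grip":30},
    {"x":0,"y":0,"z":0,"yaw":0,"grip":30},
    {"x":2,"y":2.8,"z":0,"yaw":0,"grip":30},
    {"x":2,"y":2.8,"z":0,"yaw":0,"grip":30},
    {"x":0,"y":0,"z":0,"yaw":0,"grip":30},
  ],
  grip_force=40,
)

```text
clock: 33.9
eef_pos: [503.6, 32.4, 17.1]
tool_rot: [-3.139, 0.011, 0.944]
contact_force: [-5.5, -9.2, 9.4]
gripper_width: 35.0
grip_force: 40.0
```

servo_tool(
  deltas=[
    {"x":2,"y":2.8,"z":0,"yaw":0,"grip":30},
    {"x":2,"y":2.8,"z":0,"yaw":0,"grip":30},
    {"x":0,"y":0,"z":0,"yaw":0,"grip":30},
  ],
)

```text
clock: 34.28
eef_pos: [503.9, 33.0, 16.9]
tool_rot: [-3.137, 0.02, 0.941]
contact_force: [-9.9, -17.2, 14.9]
gripper_width: 35.6
grip_force: 40.0
```

servo_tool(
  deltas=[
    {"x":-2,"y":-3,"z":0,"yaw":0,"grip":30},
    {"x":-2,"y":-2.6,"z":0,"yaw":0,"grip":30},
    {"x":0,"y":0,"z":0,"yaw":0,"grip":70},
    {"x":0,"y":0,"z":0,"yaw":0,"grip":70},
    {"x":0,"y":0,"z":0,"yaw":0,"grip":70},
    {"x":0,"y":0,"z":35,"yaw":0,"grip":70},
    {"x":0,"y":0,"z":35,"yaw":0.15,"grip":0},
    {"x":-20,"y":19,"z":0,"yaw":0.18,"grip":0},
    {"x":-20,"y":19,"z":0,"yaw":0.18,"grip":0},
    {"x":0,"y":0,"z":0,"yaw":0.18,"grip":0},
    {"x":0,"y":0,"z":0,"yaw":0.18,"grip":0},
    {"x":0,"y":0,"z":0,"yaw":0.18,"grip":0},
  ],
)

```text
clock: 35.78
eef_pos: [467.8, 76.3, 87.3]
tool_rot: [3.141, -0.0, 2.003]
contact_force: [0.2, -0.2, -0.7]
gripper_width: 13.3
grip_force: 0.0
```

servo_tool(
  deltas=[
    {"x":0,"y":0,"z":0,"yaw":0.18,"grip":0},
    {"x":0,"y":0,"z":0,"yaw":0.18,"grip":0},
    {"x":0,"y":0,"z":0,"yaw":0.18,"grip":0},
    {"x":0,"y":0,"z":0,"yaw":0.18,"grip":0},
    {"x":0,"y":0,"z":0,"yaw":0.18,"grip":0},
    {"x":0,"y":0,"z":0,"yaw":0.18,"grip":0},
    {"x":0,"y":0,"z":0,"yaw":0,"grip":0},
  ],
)

```text
clock: 36.65
eef_pos: [467.7, 76.0, 87.1]
tool_rot: [3.141, -0.0, 3.075]
contact_force: [0.4, -0.4, 0.3]
gripper_width: 0.2
grip_force: 0.0
```

```bash
python3 - <<'E'
from y import *
P[:]=(645,230)
bar();pose()
from f import fork
fork(.622,np.array([645,230.])-240*np.array([np.sin(.622),np.cos(.622)]))
E
```

```text
top 32 [245.3, 197.8] [510.3  31.4] r 240 phi 0.596
scene 60 [265.7, 197.6] [507.4  33. ] r 240 phi 0.610
scene 452 ctr [608. 168.] size [157.  44.] phi 0.534 box [[545.0, 115.0], [581.0, 91.0], [671.0, 220.0], [635.0, 245.0]]
top 517 ctr [574. 132.] size [217.  32.] phi 0.557 box [[498.0, 53.0], [524.0, 35.0], [650.0, 211.0], [624.0, 230.0]]
scene head 86 [644.8 226.2] along 236.8 lat 2.1
200 .....d#####################
204 .....######################
208 .....######################
212 ......#####################
216 ......#####################
220 ......###################B#
224 .....##BBBBBBBBBB##########
228 ....#BBBBBBBBBBBBBBB#######
232 ....BBBBBBBBBBBBBBBBB#####d
236 .....BBBBBBBBBBBBBBBB####d.
240 .....BBBBBBBBBBBBBBBBB##d..
244 .....BBBBBBBBBBBBBBBB##....
248 ......#BBBBBBBBBBBBB#d.....
252 .........#BBBBB.#..........
top head 10 [653.4 227.7] along 243.0 lat 8.1
200 .....#############.........
204 .....############..........
208 .....###########...........
212 .....##########............
216 .....########..............
220 .....#######...............
224 .....##BBB.................
228 ....##BBB#.................
232 ....#BB....................
236 .....#.............B.......
240 ..................BB.......
244 ................BBBB.......
248 ...............BBBBB#......
252 ...............BB.........d
```

servo_tool(
  deltas=[
    {"x":0,"y":0,"z":-35,"yaw":0.03,"grip":0},
    {"x":0,"y":0,"z":-35,"yaw":0,"grip":0},
    {"x":10,"y":-11,"z":0,"yaw":0,"grip":0},
    {"x":9,"y":-9,"z":0,"yaw":0,"grip":0},
    {"x":8,"y":-6,"z":0,"yaw":0,"grip":0},
    {"x":8,"y":-6,"z":0,"yaw":0,"grip":0},
    {"x":8,"y":-5.5,"z":0,"yaw":0,"grip":0},
    {"x":0,"y":0,"z":0,"yaw":0,"grip":0},
  ],
)

```text
clock: 37.95
eef_pos: [511.5, 37.8, 17.2]
tool_rot: [3.141, 0.001, 3.105]
contact_force: [0.5, -0.9, 0.4]
gripper_width: 0.4
grip_force: 0.0
```

```bash
python3 - <<'E'
from y import *
P[:]=(645,230)
bar();pose()
E
```

```text
scene 49 [263.1, 207.1] [536.2  15. ] r 241 phi 0.468
scene 624 ctr [603. 137.] size [206.  44.] phi 0.371 box [[539.0, 54.0], [578.0, 35.0], [667.0, 221.0], [627.0, 240.0]]
top 389 ctr [606. 160.] size [147.  33.] phi 0.389 box [[559.0, 101.0], [588.0, 87.0], [653.0, 219.0], [623.0, 233.0]]
```

servo_tool(
  deltas=[
    {"x":9,"y":-5,"z":0,"yaw":0,"grip":0},
    {"x":20,"y":-9,"z":0,"yaw":0,"grip":0},
    {"x":31,"y":-10,"z":0,"yaw":0,"grip":0},
    {"x":0,"y":0,"z":0,"yaw":0,"grip":0},
  ],
)

```text
clock: 38.65
eef_pos: [573.0, 12.9, 17.0]
tool_rot: [3.141, 0.002, 3.103]
contact_force: [0.2, -0.1, -0.4]
gripper_width: 0.2
grip_force: 0.0
```

```bash
python3 - <<'E'
from y import *
P[:]=(645,230)
bar();pose()
E
```

```text
scene 3 [265.0, 227.0] [601.3  -0.9] r 235 phi 0.187
scene 897 ctr [627. 113.] size [230.  43.] phi 0.153 box [[588.0, 3.0], [630.0, -4.0], [667.0, 223.0], [625.0, 230.0]]
top 194 ctr [619. 163.] size [146.  21.] phi 0.059 box [[603.0, 91.0], [624.0, 89.0], [634.0, 235.0], [613.0, 237.0]]
```

servo_tool(
  deltas=[
    {"x":-30,"y":0,"z":0,"yaw":0,"grip":0},
    {"x":-40,"y":0,"z":25,"yaw":-0.18,"grip":0},
    {"x":-20,"y":-15,"z":35,"yaw":-0.18,"grip":40},
    {"x":0,"y":-30,"z":35,"yaw":-0.18,"grip":40},
    {"x":0,"y":-30,"z":0,"yaw":-0.18,"grip":40},
    {"x":0,"y":-23,"z":0,"yaw":-0.18,"grip":40},
    {"x":30,"y":-10,"z":0,"yaw":-0.18,"grip":40},
    {"x":30,"y":-5,"z":0,"yaw":-0.18,"grip":40},
    {"x":40,"y":-5,"z":0,"yaw":-0.18,"grip":40},
    {"x":22,"y":0,"z":0,"yaw":-0.12,"grip":40},
    {"x":0,"y":0,"z":0,"yaw":0,"grip":40},
  ],
)

```text
clock: 40.22
eef_pos: [603.0, -102.6, 112.1]
tool_rot: [3.141, -0.0, 1.549]
contact_force: [-0.6, -0.4, -0.4]
gripper_width: 39.8
grip_force: 0.0
```

```bash
python3 - <<'E'
from y import *
P[:]=(645,230)
bar();pose()
o=manip.get_obs(); print(o['eef_pos'],o['tool_rot'])
c=cap('wrist'); save(c,'w9.png'); h=cv2.cvtColor(c['frame'],cv2.COLOR_RGB2HSV)
m=cv2.inRange(h,(4,150,110),(18,255,255)); k,l,s,ce=cv2.connectedComponentsWithStats(m)
for i in range(1,k):
    if s[i,4]>200: print(s[i],ce[i],ray(c,*ce[i],30).round(1))
print('exp handle px',proj(c,[605,-105,72]),proj(c,[605,-105,40]),proj(c,[606,-60.5,30]))
q=proj(c,[605,-105,60]); u,v=q.astype(int)
d=cv2.inRange(h,(0,0,0),(180,255,60))
for y in range(v-40,v+60,8): 
    if 0<=y<384: print(y,''.join('#' if d[y,x] else 'o' if m[y,x] else '.' for x in range(max(0,u-70),min(511,u+70),2)))
E
```

```text
top 58 [256.9, 169.1] [601.1  -5.4] r 239 phi 0.184
scene 4 [265.2, 227.0] [ 6.015e+02 -3.000e-01] r 234 phi 0.187
scene 896 ctr [627. 113.] size [228.  42.] phi 0.153 box [[589.0, 4.0], [631.0, -3.0], [666.0, 223.0], [624.0, 229.0]]
top 496 ctr [621. 119.] size [232.  34.] phi 0.095 box [[586.0, 7.0], [619.0, 1.0], [657.0, 230.0], [623.0, 236.0]]
[ 600.91308704 -103.65450317  112.07058034] [-3.13985655e+00  1.43186174e-04  1.54878562e+00]
[368   0  40  21 285] [387.74736842   7.9754386 ] [704.1  46.8  30. ]
[484   0  28  25 267] [499.10861423  10.02621723] [789.8  43.5  30. ]
[420  49  29  29 246] [436.58130081  64.9796748 ] [747.4   5.3  30. ]
[460  50  35  35 920] [477.57934783  67.24456522] [780.7   2.8  30. ]
[192 144  53  15 600] [216.88       151.09666667] [566.3 -60.3  30. ]
[246 151  39  43 664] [265.37650602 168.59487952] [608.2 -76.7  30. ]
exp handle px [262.83938581 215.68548896] [262.44033357 202.56015141] [262.4936301  150.33418015]
170 ................................##oooooo..............................
178 ................................##.ooooo..............................
186 ...................................oooooo.............................
194 ....................................####..............................
202 ..................................#######.............................
210 ..................................########............................
218 ...................................#######............................
226 .................##...............................##..................
234 ................###...............................#######.............
242 ..............#####..............................###########..........
250 ....##############................................###############.....
258 ..###.############.................................############.##....
266 #################...................................################..
```

servo_tool(
  deltas=[
    {"x":5,"y":-2,"z":-30,"yaw":0,"grip":40},
    {"x":0,"y":0,"z":-25,"yaw":0,"grip":40},
    {"x":0,"y":0,"z":-15,"yaw":0,"grip":40},
    {"x":0,"y":0,"z":0,"yaw":0,"grip":5},
    {"x":0,"y":0,"z":0,"yaw":0,"grip":5},
    {"x":0,"y":0,"z":0,"yaw":0,"grip":5},
    {"x":0,"y":0,"z":0,"yaw":0,"grip":5},
  ],
  grip_force=15,
)

```text
clock: 41.35
eef_pos: [608.1, -105.9, 43.1]
tool_rot: [3.14, 0.0, 1.547]
contact_force: [-0.3, 0.1, 3.4]
gripper_width: 11.5
grip_force: 15.0
```

servo_tool(
  deltas=[
    {"x":-6.8,"y":0.3,"z":0,"yaw":-0.15,"grip":5},
    {"x":-6.6,"y":1.3,"z":0,"yaw":-0.15,"grip":5},
    {"x":-6.3,"y":2.2,"z":0,"yaw":-0.15,"grip":5},
    {"x":-6,"y":3.2,"z":0,"yaw":-0.15,"grip":5},
    {"x":-5.4,"y":4,"z":0,"yaw":-0.15,"grip":5},
    {"x":-4.7,"y":4.8,"z":0,"yaw":-0.15,"grip":5},
    {"x":0,"y":0,"z":0,"yaw":0,"grip":5},
  ],
)

```text
clock: 42.22
eef_pos: [571.8, -89.8, 43.1]
tool_rot: [3.141, 0.0, 0.649]
contact_force: [-2.1, -0.3, 7.2]
gripper_width: 11.7
grip_force: 15.0
```

```bash
python3 - <<'E'
from y import *
P[:]=(645,230)
bar();pose()
E
```

```text
top 59 [256.9, 169.3] [600.4  -5.4] r 240 phi 0.187
scene 4 [265.2, 227.0] [ 6.015e+02 -3.000e-01] r 234 phi 0.187
scene 890 ctr [627. 114.] size [228.  42.] phi 0.155 box [[589.0, 4.0], [630.0, -2.0], [666.0, 223.0], [625.0, 229.0]]
top 501 ctr [621. 118.] size [233.  34.] phi 0.097 box [[586.0, 6.0], [619.0, 1.0], [657.0, 230.0], [623.0, 236.0]]
```

servo_tool(
  deltas=[
    {"x":-4,"y":5.4,"z":0,"yaw":-0.15,"grip":5},
    {"x":-6.8,"y":25.5,"z":0,"yaw":-0.18,"grip":5},
    {"x":0,"y":0,"z":0,"yaw":-0.18,"grip":5},
    {"x":0,"y":0,"z":0,"yaw":-0.1,"grip":5},
  ],
)

```text
clock: 42.92
eef_pos: [561.1, -58.3, 42.9]
tool_rot: [-3.141, -0.0, 0.037]
contact_force: [-1.5, 1.1, 6.7]
gripper_width: 11.6
grip_force: 15.0
```

```bash
python3 - <<'E'
from y import *
P[:]=(645,230)
bar();pose()
c=cap('scene'); np.savez('z_scene.npz',**c)
E
```

```text
top 16 [258.0, 163.5] [618.9  -8.9] r 240 phi 0.109
top 14 [258.1, 155.1] [645.8  -9.3] r 239 phi -0.003
scene 772 ctr [638. 111.] size [228.  36.] phi 0.049 box [[615.0, -3.0], [652.0, -4.0], [661.0, 224.0], [625.0, 225.0]]
top 211 ctr [621. 108.] size [255.  22.] phi 0.043 box [[596.0, -18.0], [618.0, -21.0], [646.0, 233.0], [624.0, 236.0]]
```

```bash
cat > g.py <<'E'
from h import *
def prof(nm='top',yaw=-.033,lo=-30,hi=45):
    c=cap(nm); H=cv2.cvtColor(c['frame'],cv2.COLOR_RGB2HSV).astype(np.float32); R=c['frame'].astype(np.float32)
    chroma=R[:,:,0]-R[:,:,2]; val=R.mean(2)
    o=np.array([645,230.]); ex=np.array([np.cos(yaw),np.sin(yaw)]); ey=np.array([-np.sin(yaw),np.cos(yaw)])
    xs=np.arange(lo,hi,1.5)
    for s0 in (-240,-215,-190,-160,-130,-100,-70,-45):
        A=[];B=[]
        for ds in np.arange(-12,13,2.):
            q=np.array([proj(c,[*(o+x*ex+(s0+ds)*ey),36]) for x in xs],np.float32)
            A.append(cv2.remap(chroma,q[:,:1],q[:,1:],cv2.INTER_LINEAR)[:,0]); B.append(cv2.remap(val,q[:,:1],q[:,1:],cv2.INTER_LINEAR)[:,0])
        a=np.mean(A,0); b=np.mean(B,0)
        # last downward crossing of chroma half level within bar
        t=a[(xs>-25)&(xs<25)].max()/2; on=np.nonzero((a[:-1]>t)&(a[1:]<=t)&(xs[:-1]<30))[0]; up=np.nonzero((a[:-1]<=t)&(a[1:]>t)&(xs[:-1]<30))[0]
        f=lambda i: xs[i]+1.5*(a[i]-t)/(a[i]-a[i+1])
        w=np.clip(b-110,0,None)*((xs>12)&(xs<40)); j=xs[np.argmax(np.where((xs>12)&(xs<40),b,0))]
        print(s0,'up',[round(float(f(i)),1) for i in up],'down',[round(float(f(i)),1) for i in on],'fence peak',j,'ctr %.1f'%((w*xs).sum()/max(w.sum(),1)),int(b.max()))
E
python3 - <<'E'
from g import *
prof('top');prof('scene')
E
```

```text
-240 up [4.1] down [-13.8, 12.2] fence peak 37.5 ctr 37.1 130
-215 up [-25.9, 4.1] down [-13.9, 12.1] fence peak 21.0 ctr 21.7 141
-190 up [-23.6, 4.5] down [-14.2, 12.4] fence peak 19.5 ctr 22.7 146
-160 up [-23.9, 5.4] down [-13.9, 11.7] fence peak 19.5 ctr 24.7 154
-130 up [-24.1, 5.2] down [-13.7, 11.3] fence peak 21.0 ctr 24.3 158
-100 up [-23.1, 5.5] down [-13.4, 12.1] fence peak 21.0 ctr 23.5 158
-70 up [-23.1, 6.1] down [-13.2, 12.0] fence peak 21.0 ctr 24.8 153
-45 up [-23.8, 5.8] down [-13.1, 11.4] fence peak 19.5 ctr 26.4 153
-240 up [] down [-18.0] fence peak 22.5 ctr 23.0 128
-215 up [-19.2] down [15.6] fence peak 21.0 ctr 21.9 125
-190 up [-19.2] down [15.7] fence peak 22.5 ctr 22.0 127
-160 up [-19.4] down [15.4] fence peak 22.5 ctr 21.9 145
-130 up [-19.1] down [15.4] fence peak 22.5 ctr 22.1 143
-100 up [-19.3] down [15.5] fence peak 22.5 ctr 22.3 143
-70 up [-19.2] down [15.8] fence peak 22.5 ctr 22.4 142
-45 up [-18.9] down [15.8] fence peak 22.5 ctr 22.7 140
```

servo_tool(
  deltas=[
    {"x":0.1,"y":-6.8,"z":0,"yaw":0.15,"grip":5},
    {"x":1.2,"y":-6.7,"z":0,"yaw":0.15,"grip":5},
    {"x":2.2,"y":-6.4,"z":0,"yaw":0.15,"grip":5},
    {"x":3.1,"y":-5.9,"z":0,"yaw":0.15,"grip":5},
    {"x":3.9,"y":-5.5,"z":0,"yaw":0.15,"grip":5},
    {"x":4.7,"y":-4.8,"z":0,"yaw":0.15,"grip":5},
    {"x":5.4,"y":-4.1,"z":0,"yaw":0.15,"grip":5},
    {"x":6,"y":-3.2,"z":0,"yaw":0.15,"grip":5},
    {"x":6.3,"y":-2.3,"z":0,"yaw":0.15,"grip":5},
    {"x":6.6,"y":-1.3,"z":0,"yaw":0.15,"grip":5},
    {"x":0,"y":0,"z":0,"yaw":0,"grip":5},
  ],
)

```text
clock: 44.65
eef_pos: [601.6, -105.6, 42.9]
tool_rot: [3.14, -0.001, 1.541]
contact_force: [0.3, 0.8, 4.7]
gripper_width: 11.3
grip_force: 15.0
```

```bash
python3 - <<'E'
from g import *
prof('scene');prof('top')
E
```

```text
-240 up [-20.3] down [15.9] fence peak 22.5 ctr 23.5 132
-215 up [-19.3] down [15.3] fence peak 21.0 ctr 21.7 146
-190 up [-19.5] down [15.4] fence peak 22.5 ctr 21.8 145
-160 up [-19.4] down [15.5] fence peak 22.5 ctr 22.0 147
-130 up [-19.1] down [15.4] fence peak 22.5 ctr 22.1 144
-100 up [-19.3] down [15.4] fence peak 22.5 ctr 22.2 144
-70 up [-19.2] down [15.8] fence peak 22.5 ctr 22.4 145
-45 up [-18.8] down [15.7] fence peak 22.5 ctr 22.8 142
-240 up [-24.9, 3.7] down [-13.4, 12.9] fence peak 37.5 ctr 31.2 157
-215 up [-24.1, 4.6] down [-14.0, 11.6] fence peak 21.0 ctr 24.1 161
-190 up [-23.4, 5.0] down [-14.1, 12.0] fence peak 19.5 ctr 24.1 162
-160 up [-23.8, 5.6] down [-13.9, 11.5] fence peak 19.5 ctr 24.8 160
-130 up [-24.1, 5.3] down [-13.7, 11.3] fence peak 21.0 ctr 24.6 163
-100 up [-23.1, 5.5] down [-13.4, 12.2] fence peak 21.0 ctr 24.0 163
-70 up [-23.2, 6.1] down [-13.2, 12.0] fence peak 19.5 ctr 25.1 159
-45 up [-23.8, 5.8] down [-13.2, 11.4] fence peak 19.5 ctr 26.5 158
```

servo_tool(
  deltas=[
    {"x":-6.6,"y":1.3,"z":0,"yaw":-0.15,"grip":5},
    {"x":-6.3,"y":2.3,"z":0,"yaw":-0.15,"grip":5},
    {"x":-6,"y":3.2,"z":0,"yaw":-0.15,"grip":5},
    {"x":-5.4,"y":4.1,"z":0,"yaw":-0.15,"grip":5},
    {"x":-4.7,"y":4.8,"z":0,"yaw":-0.15,"grip":5},
    {"x":-3.9,"y":5.5,"z":0,"yaw":-0.15,"grip":5},
    {"x":-3.1,"y":5.9,"z":0,"yaw":-0.15,"grip":5},
    {"x":-2.2,"y":6.4,"z":0,"yaw":-0.15,"grip":5},
    {"x":-1.2,"y":6.7,"z":0,"yaw":-0.15,"grip":5},
    {"x":-0.1,"y":6.8,"z":0,"yaw":-0.15,"grip":5},
    {"x":0,"y":1.5,"z":0,"yaw":0,"grip":5},
    {"x":0,"y":0,"z":0,"yaw":0,"grip":5},
  ],
)

```text
clock: 46.25
eef_pos: [561.1, -57.7, 42.9]
tool_rot: [3.141, -0.0, 0.04]
contact_force: [-2.3, -0.2, 8.5]
gripper_width: 11.5
grip_force: 15.0
```

servo_tool(
  deltas=[
    {"x":0,"y":1.5,"z":0,"yaw":0,"grip":5},
    {"x":0,"y":1.5,"z":0,"yaw":0,"grip":5},
    {"x":0,"y":0,"z":0,"yaw":0,"grip":5},
  ],
)

```text
clock: 46.62
eef_pos: [561.1, -57.2, 42.9]
tool_rot: [3.139, -0.0, 0.038]
contact_force: [-2.1, -3.7, 7.2]
gripper_width: 11.9
grip_force: 15.0
```

servo_tool(
  deltas=[
    {"x":0,"y":-2.5,"z":0,"yaw":0,"grip":5},
    {"x":0,"y":0,"z":0,"yaw":0,"grip":45},
    {"x":0,"y":0,"z":0,"yaw":0,"grip":45},
    {"x":0,"y":0,"z":0,"yaw":0,"grip":45},
    {"x":0,"y":0,"z":40,"yaw":0,"grip":45},
    {"x":-20,"y":0,"z":50,"yaw":0,"grip":45},
    {"x":-50,"y":-20,"z":40,"yaw":0,"grip":45},
    {"x":-50,"y":-40,"z":20,"yaw":0,"grip":45},
    {"x":0,"y":-50,"z":0,"yaw":0,"grip":45},
    {"x":0,"y":-50,"z":0,"yaw":0,"grip":45},
    {"x":0,"y":0,"z":0,"yaw":0,"grip":45},
  ],
)

```text
clock: 48.0
eef_pos: [447.1, -217.4, 188.2]
tool_rot: [3.139, -0.0, 0.03]
contact_force: [0.1, 0.4, 0.1]
gripper_width: 45.4
grip_force: 0.0
```

```bash
python3 - <<'E'
from y import *
from g import *
P[:]=(645,230)
bar(); prof('scene')
from f import fork
u=np.array([np.sin(.035),np.cos(.035)]); fork(.035,np.array([645,230.])-240*u)
A=np.array([606,-60.6])
for n in('top','scene'):
    c=cap(n); h=cv2.cvtColor(c['frame'],cv2.COLOR_RGB2HSV); m=cv2.inRange(h,(4,150,110),(18,255,255))
    p=np.argwhere(m)[:,::-1]; w=np.array([ray(c,*q,28)[:2] for q in p]); d=w-A; r=np.hypot(*d.T); k=(r<75)&(r>24)
    a=np.degrees(np.arctan2(d[k,1],d[k,0])); print(n,np.histogram(a,bins=np.arange(-180,181,20))[0], [a[(a>60)&(a<120)].mean().round(1),a[(abs(a)>150)].round(0).tolist()[:12]])
E
```

```text
top 15 [258.0, 155.0] [646.1  -9. ] r 239 phi -0.004
top 15 [257.9, 163.6] [618.6  -8.6] r 240 phi 0.110
-240 up [-29.8] down [-17.4] fence peak 22.5 ctr 24.0 134
-215 up [-18.3] down [16.0] fence peak 21.0 ctr 21.7 148
-190 up [-18.3] down [15.9] fence peak 22.5 ctr 21.9 147
-160 up [-18.6] down [16.0] fence peak 22.5 ctr 21.9 147
-130 up [-18.6] down [15.7] fence peak 22.5 ctr 22.1 144
-100 up [-18.6] down [15.8] fence peak 22.5 ctr 22.1 145
-70 up [-18.6] down [15.9] fence peak 22.5 ctr 22.4 145
-45 up [-18.7] down [15.9] fence peak 22.5 ctr 22.9 142
scene head 85 [645.  226.3] along 236.3 lat 0.1
200 ....##################.....
204 ....##################d....
208 ....##################d....
212 ....##################.....
216 ....##################.....
220 ....##################.....
224 ....####BBBBBBBB######d....
228 ....##BBBBBBBBBBBBB###d....
232 ...#BBBBBBBBBBBBBBBB##d....
236 ...BBBBBBBBBBBBBBBBBB#d....
240 ...BBBBBBBBBBBBBBBBBBBd....
244 ....BBBBBBBBBBBBBBBBB#.....
248 .....BBBBBBBBBBBBBB........
252 .......BBBBBBBBB...........
top head 9 [653.2 228.1] along 238.3 lat 8.2
200 .d#####..........##........
204 dd#####..........##........
208 dd#####..........##........
212 dd#####..........##........
216 dd#####..........##........
220 .d#####..........##........
224 dd####...........##........
228 dd####...........B##.......
232 dd##BB#..........BB........
236 dd##BB#..........BBB.......
240 dd##BB...........BBBB......
244 ddd#BB...........BBBB......
248 .................BB........
252 ...........................
top [ 3  0  0  0  0  0  0  0  0  0  0  0  2 38  0  0  0  8] [np.float64(87.5), [171.0, 178.0, -175.0, 172.0, 178.0, -175.0, 173.0, 178.0, -176.0, 174.0, 179.0]]
scene [ 7  0  0  0  0  0  0  0  0  0  0  0  7 20  0  0  0  9] [np.float64(84.0), [173.0, -178.0, 178.0, 173.0, -176.0, 179.0, 175.0, -174.0, -179.0, 176.0, 170.0, -171.0]]
```

```bash
python3 -c "
from plant import manip
print(manip.hand_in())"
```

```text
the job is handed in; nothing more can be done
None
```

The job is handed in with the fork fully on the post, the bar flush along the fence to within about 1 mm in the last images, and the collar at its stop with the tongue in front of the yellow end. The first swing pulled the fork off, so I dragged the bar out, re-seated it and swung again. The moves allow no tilt, so the collar's tongue pushed the bar the last stretch home; I then opened the collar and relocked it. I didn't re-check the dishes and jars.

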